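Clear the bed and click the embroidery hoop into the machine's carriage

TASK

The bobbin box has been left on the bed of the embroidery machine: first set it down flat in the wooden tray, without dropping it. Then fit the rectangular embroidery hoop for the needle check: with the hoop flat on the bed, slide the tongue of its connector from the front into the slot of the carriage and push it straight back until it is fully home and the spring catch has clicked behind it, then let go. Leave the round wooden hand hoop, the thread spool and the scissors where they are.

Things in the scene. Friction and masses are not known exactly. Their poses are not given: they have to be found in the camera images.
- machine: White embroidery machine, fixed, front to the robot. Origin on the table below the needle; +x to its back (the way the hoop slides in), +y to its operator's left. Flat bed 70 mm above the table: x -110..110, y -60..237 mm. Head x -65..65, y -55..20, z 150..285 mm; its raised foot (y -8..8) is 100 mm above the table; arm and column y -330..20, 290 mm high, spool on top to 342 mm.
- embroidery_arm_end (a point): Front end of the embroidery arm, middle of its top face, 110 mm above the table; axes of the machine. The arm is a fixed long white box on the machine's left, 310 mm (along +x from here) by 60 mm (y) by 40 mm high, standing on the bed; the grey carriage with the slot is on its right side.
- slot_mouth (a point): Mouth (front end) of the carriage slot, mid-width, at bed height; axes of the machine. The slot runs 91.5 mm along +x to an end stop; 12.5 mm wide, open above; flared guides 15 mm long in front (30 mm wide). Left wall 21.5 mm high, right wall 9 mm high and 5 mm thick. From x 34 mm on, a lip 18 mm above the bed covers the slot's left 7 mm: the tongue goes in only from the front.
- slot_home (a point): Where hoop_grip lies when the hoop is fully home and flat on the bed (hoop axes = machine axes): in slot_mouth's frame x +60, y -31.75, z +36 mm. Axes of the machine. Play about 1.5 mm along x, 1 mm along y.
- catch (a joint): Spring catch: steel leaf 26 mm long hinged in the slot's left wall near the mouth, tip to the back, 29 mm behind the mouth, standing 6 mm into the slot. 0 rad = sprung out, also after clicking behind the tongue; 0.14 to 0.24 rad while the tongue pushes it aside (3 to 5 N at the tip). It snaps back 2 to 3 mm before the tongue meets the end stop.
- hoop_grip (a point): Centre of the upright finger grip of the embroidery hoop, 36 mm above the hoop's underside; axes of the hoop. The grip is a block 40 mm (x) by 16 mm (y), from 16 to 50 mm above the underside. The hoop is loose, about 110 g, flat on the table: grey and white frame 136 mm (x) by 150 mm (y), 14 mm high, open inside, its centre 89 mm to -y of here; screw on its -x side, 83 mm from that centre.
- hoop_tongue (a point): Middle of the hoop's connector tongue, 9.5 mm above the hoop's underside; axes of the hoop; 31.75 mm to +y of hoop_grip. Upright bar 60 mm long (x), 10 mm thick (y), 3 to 16 mm above the underside; its round +x end goes into the slot first, the catch clicks behind its flat -x end. A bridge 40 mm long, 10.5 to 16 mm above the underside, joins it to the grip and passes over the slot's right wall.
- bobbin_box_center (a point): Centre of the closed grey bobbin box, 100 mm (x) by 40 mm (y) by 28 mm high, about 120 g, lying flat on the machine's bed where the hoop has to go, its length roughly along the machine's x.
- tray: Fixed shallow wooden tray on the table, 110 mm (x) by 160 mm (y) outside, 15 mm high, walls and floor 3 mm thick; origin at the centre of its underside. The bobbin box fits with its length along the tray's y.
- wooden_hoop: Round wooden hand embroidery hoop lying on the table, 120 mm across, 10 mm high; origin at the centre of its underside. Leave alone.
- spool: Grey thread spool standing on the table, 48 mm across, 60 mm high; origin at the centre of its underside. Leave alone.
- scissors: Small scissors with black handles lying on the table, about 135 mm long, 9 mm high; origin at the rivet. Leave alone.
Mind the look-alikes: they are no part of the job. Of the things shaped like the part that bears bobbin_box_center, the grey one is meant.

How it is judged:
On the way, in this order (a step that is already met when the one before it is completed fails the run):
1. the bobbin box lies flat in the tray and is let go (x of bobbin_box_center in the frame of tray between -0.04 and 0.04 m and y of bobbin_box_center in the frame of tray between -0.05 and 0.05 m and z of bobbin_box_center in the frame of tray below 0.023 m and angle between bobbin_box_center's own z axis and vertical below 0.08 rad and contact force between the fingers and bobbin_box below 0.1 N), for 0.2 s.
2. the hoop's tongue is in the slot and pushes the spring catch aside (value of joint catch above 0.1 rad and contact force between catch and hoop above 0.5 N and x of hoop_grip in the frame of slot_mouth below 0.052 m and angle between hoop_grip's own z axis and vertical below 0.1 rad), for 0.05 s.
At the end, for the whole second after the job is handed in: Hoop flat on the bed (3 mm, 0.05 rad) with its tongue home in the slot (3 mm along, 3.5 mm across, 0.06 rad) and the catch sprung back behind it (below 0.05 rad); bobbin box flat inside the tray (centre within 40 mm in x, 50 mm in y of the tray's); both at rest and let go (value of joint catch below 0.05 rad and x of hoop_grip in the frame of slot_mouth between 0.057 and 0.064 m and y of hoop_grip in the frame of slot_mouth between -0.0355 and -0.028 m and z of hoop_grip in the frame of slot_mouth between 0.033 and 0.039 m and angle between the x axis of hoop_grip and the x axis of slot_mouth, either way round below 0.06 rad and angle between hoop_grip's own z axis and vertical below 0.05 rad and linear speed of each of hoop, bobbin_box below 0.02 m/s and x of bobbin_box_center in the frame of tray between -0.04 and 0.04 m and y of bobbin_box_center in the frame of tray between -0.05 and 0.05 m and z of bobbin_box_center in the frame of tray below 0.023 m and angle between bobbin_box_center's own z axis and vertical below 0.08 rad); the robot touches nothing.
It fails at once if the bobbin box is dropped (linear speed of bobbin_box above 0.75 m/s and contact force between the fingers and bobbin_box below 0.1 N).
It fails at once if the hand hoop, the thread spool or the scissors are moved by more than 25 mm (distance of any of wooden_hoop, spool, scissors from where it was at the start of the episode above 0.025 m).
It also fails if it takes over 64 s, if anything falls off the work surface, if the arm or the gripper's body presses on something with over 40 N, if the wrist force passes 120 N, or if a joint passes its speed limit or range.

ROBOT

A 6-joint arm with a two-finger parallel gripper is mounted at the origin on the work surface. World frame = base frame: x ahead of the robot, y to its left, z up, the work surface at z = 0. Lengths are in m, angles in rad, forces in N, time in s.
With the tool pointing down it reaches from about 0.25 to 0.775 m from the base axis. Payload 4 kg.
Tool frame: the origin (TCP) lies at the very end of the fingers, on their centre line; the grasp point (between the pads) lies 19 mm behind it; z points along the fingers, x is the direction in which the jaws open and shut, and the axes are right-handed (so a half turn about z gives the same grasp; the last joint's range is limited). The gripper opens to 94 mm and grips with 3 to 60 N. Pads are 16 mm wide; open, the fingers measure 119 mm over their backs; the gripper's body (75 mm by 177 mm) begins 78 mm behind the grasp point.
Start: joints at [-1.275, 0.087, 1.371, -0, 1.684, -0.103], TCP at [0.214, -0.507, 0.206] pointing down, gripper open.
Joint ranges: [-3.1, 3.1], [-0.76, 2.03], [0.27, 2.55], [-1.08, 4.22], [0.17, 2.65], [-2.57, 2.57]. Speed limits (rad/s): [2.79, 2.79, 3.14, 3.14, 3.14, 3.14].

INTERFACE

Orientations are given as a rotation vector (axis times angle).
In Python, from bench import ctrl, optics, ticket gives the robot as it stands.
- The arm moves only by the tool arm_command, never from a script. Its argument "series" is a list of rows, each a list of 7 numbers: the shift along the world's x, y, z in cm, then the turn, a rotation vector about the world's x, y, z in rad, then the finger opening in cm, from 0 to 9.4. A call has 1 to 10 rows; each row shifts and turns the commanded pose from where the row before left it; what a row does not reach is not made up. A row lasts 1/12 s, in which the tool goes at most 41.7 mm and 7.16 degrees, less where a joint would pass 70% of its speed; a pose out of reach is approached as far as the arm can. A call with a gripper value outside its range is refused whole. The fingers move at their own pace and stop on an object; "newtons" is the grip in N (left out, the last holds). Time passes only in rows, so rows that do not move let the fingers close. It gives the time, the measured TCP pose, the force and the opening at its end, in the units of the state.
- ctrl.state(): the state, without advancing time (a new reading comes with each control period).
- optics.get_image(name): name is "scene" or "side" or "wrist"; returns (picture, depth): 420x560x3 uint8, red, green, blue; 420x560 float32, m along the optical axis (not along the pixel's ray), 0 where there is no reading.
- optics.camera_params(name): a dict with "fx", "fy", "cx", "cy" (pixels), "position" and "rotation" of the camera in the world. Camera axes: x right, y up, looking along -z (the intrinsics and any distortion apply to the point x, -y, -z); pixel columns grow to the right and rows downward; lengths in m; the calibration is good to about 2 mm. A picture is of the moment at which its call begins: read the wrist's pose just before it. camera_params takes no time and is no camera call; for the wrist camera it gives the pose at the moment of the call.
- ticket.hand_in(): hands the job in, once; it reports no verdict.
The state is a dict: "time": time; "joint_pos": joint angles; "joint_vel": joint speeds; "effort": joint torques, N m; "tool_pos": TCP position; "tcp_rot": TCP orientation; "ft_force": force on the tool from outside, world axes, zero at the start; "wrist_torque": the same for the moment, N m; "gripper_width": opening from 0.0 (shut) to 1.0 (fully open).
Only numpy, scipy, OpenCV 4.12 (cv2) and the standard library are available. Lean on these libraries where they do the work, as an engineer would, in place of code of your own. Each camera call takes 0.05 s, during which the arm holds its last target.

## Working session

There is one attempt and no reset: what is moved stays moved. The work goes in short steps, Python scripts to look and compute and a tool call to move; the robot and the scene stay as the last step left them, time stands still between calls to the robot, and variables do not carry over. Pictures are saved under pics/ and viewed, and the job is handed in when it is done.

Besides the shell and the picture viewer there is one more tool, called after ">>>" as a command line: name --pt "numbers of a row" for each row, then --argument value for the rest. arm_command: Moves the arm, as the interface text tells. Its arguments: {"type":"object","properties":{"series":{"type":"array","items":{"type":"array","items":{"type":"number"}}},"newtons":{"type":"number"}},"required":["series"]}

```bash
ls; mkdir -p pics; cat > h.py <<'E'
import numpy as np,cv2
from bench import ctrl,optics,ticket
def grab(n,tag):
    p=optics.camera_params(n); im,d=optics.get_image(n)
    cv2.imwrite(f'pics/{tag}.png',im[:,:,::-1]); np.savez(f'{tag}.npz',im=im,d=d,**{k:np.array(v) for k,v in p.items() if k in('fx','fy','cx','cy','position','rotation')})
    return im,d,p
def load(tag):
    z=np.load(f'{tag}.npz'); return z['im'],z['d'],z
def pts(d,p):
    R=np.array(p['rotation']); R=R if R.shape==(3,3) else cv2.Rodrigues(R)[0]
    v,u=np.mgrid[:d.shape[0],:d.shape[1]]
    x=(u-p['cx'])/p['fx']*d; y=(v-p['cy'])/p['fy']*d
    return np.stack([x,-y,-d],-1)@R.T+np.array(p['position'])
E
python3 - <<'E'
from h import *
print(ctrl.state())
for n in('scene','side','wrist'):
    im,d,p=grab(n,n+'0'); print(n,p,(d>0).mean())
E
```

```text
pics
{'time': 0.0, 'joint_pos': array([-1.27508246e+00,  8.79443722e-02,  1.37221253e+00, -7.36037028e-06,
        1.68361004e+00, -1.03094389e-01]), 'joint_vel': array([-0.00148216, -0.00133803,  0.00157058,  0.0019305 ,  0.00049025,
        0.00025445]), 'effort': array([-2.49439354e-04, -3.40178490e+01, -3.02429652e+01,  7.18093012e-02,
        3.29054415e-02, -1.69494469e-04]), 'tool_pos': array([ 0.21341399, -0.50631995,  0.20433116]), 'tcp_rot': array([-2.61630926,  1.73662725,  0.00264222]), 'ft_force': array([ 0.02713645,  0.19877181, -0.30543976]), 'wrist_torque': array([-0.03905472, -0.02496378, -0.03330703]), 'gripper_width': 1.0001175801570161}
scene {'fx': 502.04430476351007, 'fy': 502.04430476351007, 'cx': 283.1308406683077, 'cy': 207.56710752944903, 'position': array([1.30766068, 0.60995141, 1.28237283]), 'rotation': array([0.37319963, 0.73615359, 2.10886325])} 0.9960246598639456
side {'fx': 395.26533400339815, 'fy': 395.26533400339815, 'cx': 272.3749869619581, 'cy': 209.27480835570884, 'position': array([0.43258763, 0.8280205 , 0.5276297 ]), 'rotation': array([ 0.11452642, -1.51199488, -2.5623975 ])} 0.9958801020408163
wrist {'fx': 367.0028372308366, 'fy': 367.0028372308366, 'cx': 282.7483927288402, 'cy': 208.04387524255367, 'position': array([ 0.28371501, -0.47800486,  0.38265403]), 'rotation': array([-0.23498687,  0.15840019, -1.16323092])} 0.9958418367346938
```

View pics/scene0.png

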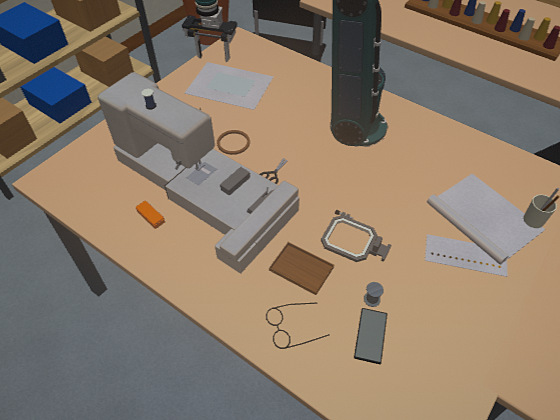

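View pics/side0.png

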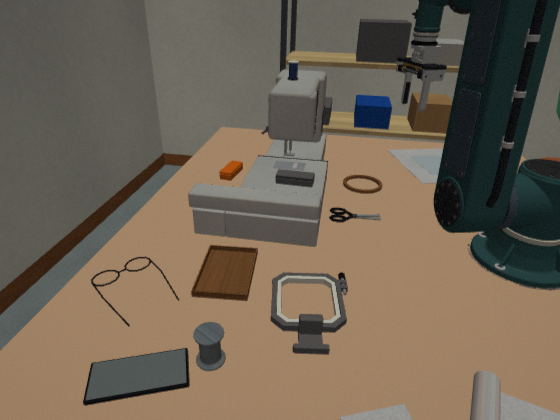

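View pics/wrist0.png

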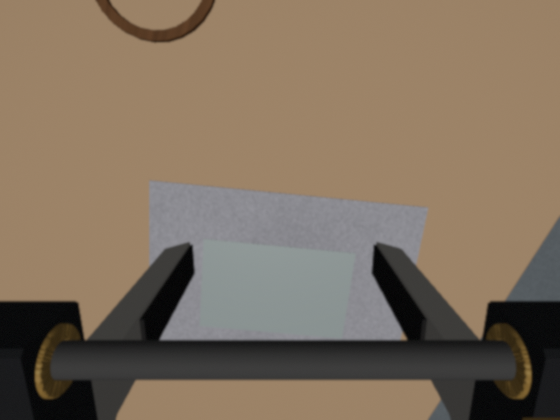

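```bash
python3 - <<'E'
from h import *
for tag in('scene0','side0'):
    im,d,p=load(tag); P=pts(d,p)
    m=(d>0)&(P[...,2]>-0.02)&(P[...,2]<0.4)
    x0,x1,y0,y1=0.0,0.85,-0.6,0.6; s=600/1.2
    H=np.zeros((425,600,3),np.uint8)+30
    Q=P[m]; C=im[m]; o=np.argsort(Q[:,2]); Q=Q[o];C=C[o]
    # rows: x up, cols: y to left
    c=((y1-Q[:,1])*s).astype(int); r=((x1-Q[:,0])*s).astype(int)
    k=(c>=0)&(c<600)&(r>=0)&(r<425)
    H[r[k],c[k]]=C[k][:,::-1]
    cv2.imwrite(f'pics/td_{tag}.png',H)
    lab={'scene0':[(236,178),(301,268),(350,238),(382,248),(230,230),(270,210),(420,180),(374,300),(272,177),(234,141)],
         'side0':[(295,179),(226,272),(308,320),(311,348),(255,212),(285,171),(345,215),(209,334),(363,184)]}[tag]
    for u,v in lab: print(tag,u,v,P[v,u].round(4))
E
```

```text
scene0 236 178 [ 0.5438 -0.1378  0.1022]
scene0 301 268 [0.6397 0.1844 0.0018]
scene0 350 238 [0.4604 0.2442 0.0025]
scene0 382 248 [0.4451 0.3461 0.019 ]
scene0 230 230 [ 0.6936 -0.039   0.0702]
scene0 270 210 [0.5849 0.0287 0.1071]
scene0 420 180 [0.1105 0.3081 0.0005]
scene0 374 300 [0.6155 0.416  0.0249]
scene0 272 177 [ 0.4035 -0.104   0.0043]
scene0 234 141 [ 0.3384 -0.3289 -0.0057]
side0 295 179 [ 0.5374 -0.1218  0.0919]
side0 226 272 [0.6402 0.1871 0.0039]
side0 308 320 [0.4533 0.3401 0.0509]
side0 311 348 [0.4435 0.3679 0.0178]
side0 255 212 [0.6075 0.0501 0.0781]
side0 285 171 [ 0.569  -0.1514  0.0993]
side0 345 215 [ 0.397  -0.1167  0.0018]
side0 209 334 [0.6003 0.4101 0.0608]
side0 363 184 [ 0.3453 -0.3309  0.    ]
```

View pics/td_scene0.png

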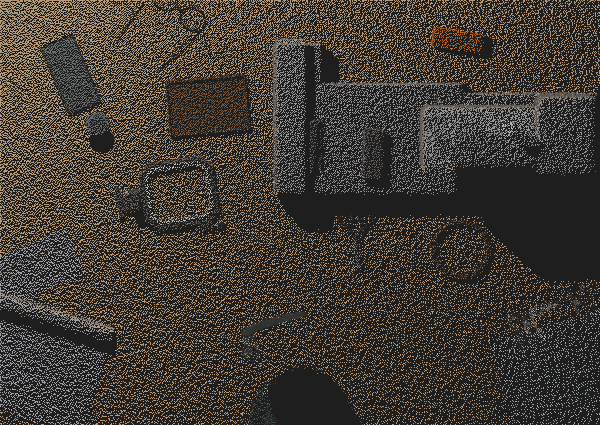

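View pics/td_side0.png

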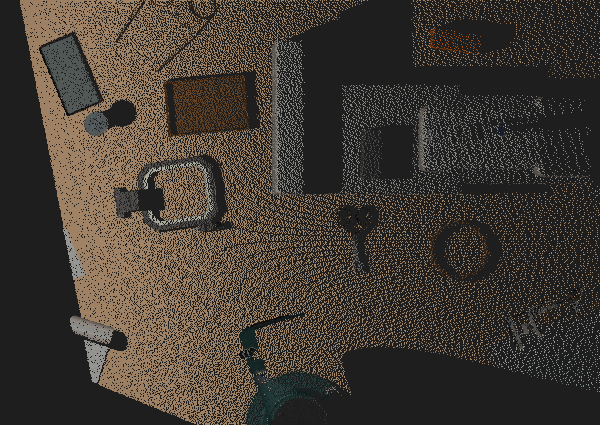

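```bash
cat > ms.py <<'E'
from h import *
def rect(Q):
    r=cv2.minAreaRect((Q[:,:2]*1000).astype(np.float32)); return np.round(r[0],1),np.round(r[1],1),round(r[2],2)
E
python3 - <<'E'
from ms import *
for tag in('scene0','side0'):
    im,d,p=load(tag); P=pts(d,p); hsv=cv2.cvtColor(im,cv2.COLOR_RGB2HSV)
    z=P[...,2]; X=P[...,0];Y=P[...,1]
    tbl=(abs(z)<.02)&(X>.2)&(X<.4)&(abs(Y)<.2); print(tag,'table z',np.median(z[tbl]))
    def comp(m,name):
        m=cv2.morphologyEx(m.astype(np.uint8),cv2.MORPH_OPEN,np.ones((2,2)))
        n,l,s,c=cv2.connectedComponentsWithStats(m)
        if n<2: return
        k=1+np.argmax(s[1:,4]); Q=P[l==k]; print(name,len(Q),rect(Q),'z',np.percentile(Q[:,2],[5,50,95]).round(4))
    comp((abs(z-.11)<.006)&(Y>-.05)&(Y<.1)&(X>.4),'armtop')
    comp((abs(z-.07)<.005)&(Y>-.35)&(Y<.1)&(X>.4),'bed')
    comp((abs(z-.098)<.012)&(Y>-.17)&(Y<-.08)&(X>.45)&(X<.62)&(hsv[...,2]<110),'box')
    comp((Y>.08)&(Y<.28)&(X>.55)&(X<.73)&(z<.03)&(hsv[...,2]<140)&(hsv[...,1]>90),'tray')
    comp((Y>.13)&(Y<.4)&(X>.36)&(X<.56)&(z>.008)&(z<.03),'hoop')
    comp((Y>.3)&(Y<.4)&(X>.36)&(X<.56)&(z>.04)&(z<.06),'grip')
E
python3 - <<'E'
import cv2
for t,(a,b,c,d) in {'scene0':(130,60,310,280),'side0':(180,150,370,370)}.items():
    im=cv2.imread(f'pics/{t}.png')[b:d,a:c]; cv2.imwrite(f'pics/{t}_c.png',cv2.resize(im,None,fx=2.7,fy=2.7,interpolation=cv2.INTER_CUBIC))
E
```

```text
scene0 table z -0.0007651545432301177
armtop 1606 (array([933.4, 234.1]), array([1040.1,  208.5]), 33.78) z [0.1016 0.1087 0.1132]
bed 3614 (array([825.1, 195.9]), array([1226.9,  334.3]), 55.87) z [0.0647 0.0693 0.0751]
box 335 (array([924.1, 203.8]), array([1113.6,   90.6]), 41.99) z [0.0813 0.0958 0.1011]
tray 1838 (array([958. , 340.1]), array([863.5, 186.3]), 25.48) z [-0.0023  0.0025  0.0121]
hoop 913 (array([858.2, 380.3]), array([988.6, 204.2]), 15.39) z [0.0018 0.0127 0.0189]
grip 68 (array([432.5, 329.8]), array([75.8, 12.3]), 8.34) z [-0.0003  0.0462  0.0518]
side0 table z 0.0009552274452744314
armtop 1716 (array([601.2, 380.8]), array([307.3, 905.1]), 1.9) z [0.1033 0.1104 0.1119]
bed 2236 (array([558.3, 171.2]), array([ 221.3, 1319.1]), 1.31) z [0.0693 0.071  0.0982]
box 375 (array([512. , 309.8]), array([ 101. , 1043.7]), 3.18) z [0.0835 0.0973 0.0998]
tray 2893 (array([575.6, 471.1]), array([129. , 758.2]), 12.18) z [0.0016 0.004  0.015 ]
hoop 2417 (array([413.6, 486. ]), array([153.8, 669.7]), 8.99) z [0.0063 0.0145 0.0181]
grip 258 (array([449.8, 551.9]), array([551.8,  39.7]), 89.46) z [0.0385 0.0488 0.0516]
```

View pics/scene0_c.png

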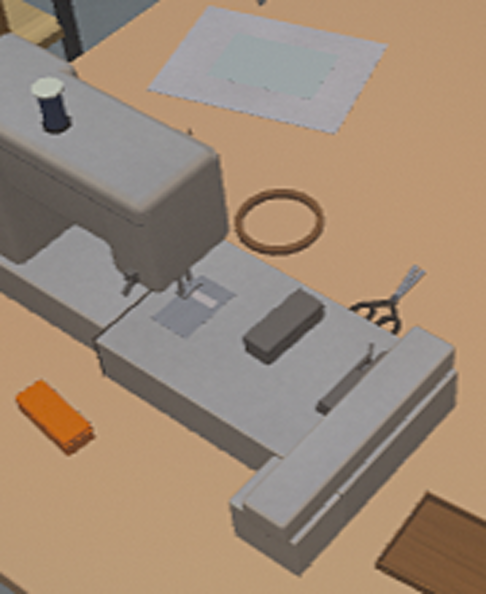

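View pics/side0_c.png

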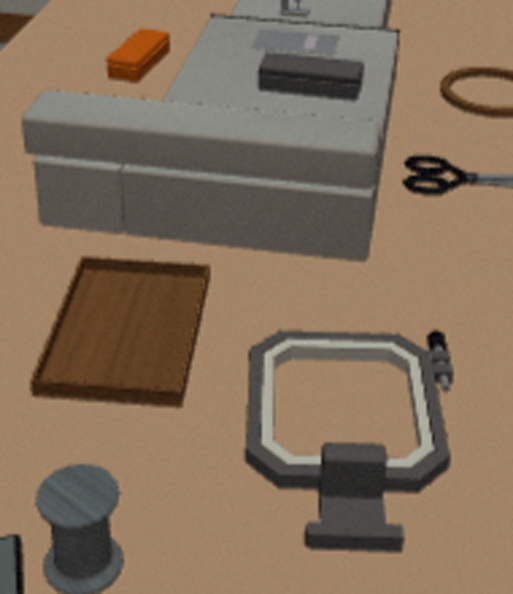

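```bash
cat > ms.py <<'E'
from h import *
def rect(Q):
    r=cv2.minAreaRect((Q[:,:2]*1000).astype(np.float32)); return np.round(r[0],1),np.round(r[1],1),round(r[2],2)
def comp(P,m,name,k3=3):
    mo=cv2.morphologyEx(m.astype(np.uint8),cv2.MORPH_OPEN,np.ones((k3,k3))) if k3 else m.astype(np.uint8)
    n,l,s,c=cv2.connectedComponentsWithStats(mo)
    if n<2: print(name,'none');return
    k=1+np.argmax(s[1:,4]); Q=P[(l==k)&m]; print(name,len(Q),rect(Q),'z',np.percentile(Q[:,2],[5,50,95]).round(4)); return l==k
E
cat > m1.py <<'E'
from ms import *
for tag in('scene0','side0'):
    im,d,p=load(tag); P=pts(d,p); hsv=cv2.cvtColor(im,cv2.COLOR_RGB2HSV)
    z=P[...,2]; X=P[...,0];Y=P[...,1]; print(tag)
    comp(P,(abs(z-.11)<.006)&(Y>-.05)&(Y<.1)&(X>.4)&(X<.9),'armtop')
    comp(P,(abs(z-.07)<.005)&(Y>-.35)&(Y<.1)&(X>.4)&(X<.9),'bed')
    comp(P,(abs(z-.098)<.012)&(Y>-.17)&(Y<-.08)&(X>.45)&(X<.62)&(hsv[...,2]<110),'box')
    comp(P,(Y>.08)&(Y<.28)&(X>.55)&(X<.73)&(z<.03)&(hsv[...,2]<140)&(hsv[...,1]>90),'tray')
    comp(P,(Y>.13)&(Y<.4)&(X>.36)&(X<.56)&(z>.008)&(z<.03),'hoop',0)
    comp(P,(Y>.3)&(Y<.4)&(X>.36)&(X<.56)&(z>.04)&(z<.06),'grip',0)
E
python3 m1.py
```

```text
scene0
armtop 1565 (array([618.6,  19.6]), array([ 61.8, 311.4]), 89.86) z [0.1052 0.109  0.1131]
bed 3209 (array([ 573.8, -187.6]), array([316. , 222.3]), 89.89) z [0.0658 0.0694 0.0734]
box 327 (array([ 544.4, -143. ]), array([ 41.4, 100.2]), 87.18) z [0.0888 0.0967 0.1014]
tray 1830 (array([640.4, 183.2]), array([114.5, 166.4]), 4.78) z [-0.0021  0.0028  0.0132]
hoop 974 (array([454.6, 264.7]), array([152.2, 203.6]), 9.0) z [0.0089 0.0132 0.0185]
grip 69 (array([449.4, 330. ]), array([42. , 16.3]), 10.25) z [0.0419 0.0483 0.0532]
side0
armtop 1706 (array([615.9,  21.9]), array([ 62.1, 308. ]), 89.54) z [0.1058 0.1105 0.1119]
bed 2224 (array([ 571.3, -216.4]), array([265.8, 220. ]), 89.74) z [0.0695 0.071  0.0726]
box 367 (array([ 540.4, -141.8]), array([43. , 99.3]), 88.04) z [0.0881 0.0981 0.1   ]
tray 2889 (array([642.9, 176.3]), array([117.4, 185.8]), 5.13) z [0.002  0.0041 0.0153]
hoop 2440 (array([451.7, 265.9]), array([151.1, 206.3]), 9.14) z [0.0098 0.0147 0.0182]
grip 260 (array([449.6, 332.9]), array([38.8, 17.6]), 5.73) z [0.0409 0.0496 0.0516]
```

>>> arm_command --pt "0.94 1.66 0.2 0 0 0.1226 6.5" --pt "0.94 1.66 0.2 0 0 0.1226 6.5" --pt "0.94 1.66 0.2 0 0 0.1226 6.5" --pt "0.94 1.66 0.2 0 0 0.1226 6.5" --pt "0.94 1.66 0.2 0 0 0.1226 6.5" --pt "0.94 1.66 0.2 0 0 0.1226 6.5" --pt "0.94 1.66 0.2 0 0 0.1226 6.5" --pt "0.94 1.66 0.2 0 0 0.1226 6.5" --pt "0.94 1.66 0.2 0 0 0.1226 6.5" --pt "0.94 1.66 0.2 0 0 0.1226 6.5" --newtons 30

```text
time: 0.98
tool_pos: [0.3078, -0.3398, 0.2252]
tcp_rot: [-3.14, -0.094, 0.0]
ft_force: [-0.5, -0.7, 0.2]
gripper_width: 0.695
```

>>> arm_command --pt "0.94 1.66 0.2 0 0 0.1226 6.5" --pt "0.94 1.66 0.2 0 0 0.1226 6.5" --pt "0.94 1.66 0.2 0 0 0.1226 6.5" --pt "0.94 1.66 0.2 0 0 0.1226 6.5" --pt "0.94 1.66 0.2 0 0 0.1226 6.5" --pt "0.94 1.66 0.2 0 0 0.1226 6.5" --pt "0.94 1.66 0.2 0 0 0.1226 6.5" --pt "0.94 1.66 0.2 0 0 0.1226 6.5" --pt "0.94 1.66 0 0 0 0.1226 6.5" --pt "0.94 1.66 0 0 0 0.1226 6.5"

```text
time: 1.82
tool_pos: [0.4018, -0.1739, 0.2414]
tcp_rot: [-2.514, -1.884, 0.0]
ft_force: [0.2, -0.6, -0.3]
gripper_width: 0.689
```

>>> arm_command --pt "0.94 1.66 0 0 0 0.1226 6.5" --pt "0.94 1.66 0 0 0 0.1226 6.5" --pt "0 0 0 0 0 0 6.5"

```text
time: 2.07
tool_pos: [0.4212, -0.1393, 0.2412]
tcp_rot: [-2.264, -2.177, -0.002]
ft_force: [-0.2, 0.1, -0.0]
gripper_width: 0.692
```

```bash
python3 - <<'E'
from h import *
s=ctrl.state();print(s['tool_pos'],s['tcp_rot'],s['joint_pos'],s['ft_force'],s['gripper_width'])
grab('wrist','w1')
E
```

```text
[ 0.42124664 -0.13929319  0.2411596 ] [-2.26351366e+00 -2.17690727e+00 -1.94478924e-03] [-4.48511657e-01 -1.55677358e-01  1.53623805e+00  1.58839561e-03
  1.76167092e+00 -1.98000389e+00] [-0.15287061  0.10311404 -0.01696544] 0.6917929633754205
```

View pics/w1.png

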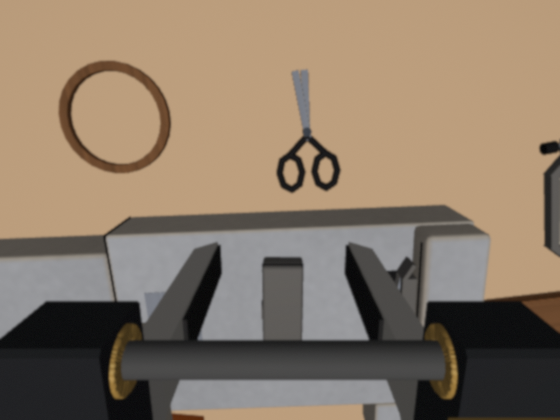

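```bash
python3 - <<'E'
from ms import *
im,d,p=load('w1'); P=pts(d,p)
for uv in [(265,275),(300,275),(265,330),(301,330),(283,262),(283,300),(405,262),(400,290),(420,240),(484,240),(450,228),(450,300),(300,218)]:
    print(uv,P[uv[1],uv[0]].round(4))
z=P[...,2];X=P[...,0];Y=P[...,1]
comp(P,(abs(z-.098)<.008)&(Y>-.2)&(Y<-.08)&(X>.45)&(X<.62),'box')
E
```

```text
(265, 275) [ 0.4975 -0.16    0.0977]
(300, 275) [ 0.4993 -0.1265  0.0965]
(265, 330) [ 0.5577 -0.1631  0.0972]
(301, 330) [ 0.5597 -0.127   0.0963]
(283, 262) [ 0.4907 -0.1425  0.0841]
(283, 300) [ 0.5253 -0.1438  0.0966]
(405, 262) [ 0.4994 -0.019   0.0751]
(400, 290) [ 0.5245 -0.0264  0.0863]
(420, 240) [ 0.4689 -0.0125  0.094 ]
(484, 240) [0.4653 0.0391 0.1093]
(450, 228) [0.4605 0.018  0.087 ]
(450, 300) [0.5243 0.0135 0.1092]
(300, 218) [ 0.4613 -0.1226  0.0337]
box 3035 (array([ 530.1, -145.6]), array([41. , 81.1]), 88.11) z [0.0953 0.0969 0.0981]
```

>>> arm_command --pt "0.84 -0.08 -1.6 -0.005 -0.122 0 6.5" --pt "0.84 -0.08 -1.6 -0.005 -0.122 0 6.5" --pt "0.84 -0.08 -1.6 -0.005 -0.122 0 6.5" --pt "0.84 -0.08 -1.6 -0.005 -0.122 0 6.5" --pt "0.84 -0.08 -1.6 -0.005 -0.122 0 6.5" --pt "0.7 0 -1.0 0 0 0 6.5" --pt "0.7 0 -1.0 0 0 0 6.5" --pt "0.7 0 -1.0 0 0 0 6.5" --pt "0 0 0 0 0 0 6.5"

```text
time: 2.87
tool_pos: [0.4817, -0.1457, 0.1282]
tcp_rot: [1.918, 1.826, 0.577]
ft_force: [-0.1, -0.4, -1.0]
gripper_width: 0.693
```

```bash
python3 - <<'E'
from h import *
s=ctrl.state();print(s['tool_pos'],s['tcp_rot'],s['ft_force'])
R=cv2.Rodrigues(s['tcp_rot'])[0];print(R.round(3))
grab('wrist','w2');grab('side','s2')
E
```

```text
[ 0.48171141 -0.14569497  0.12820785] [1.91815148 1.82592617 0.57650992] [-0.06539413 -0.4316932  -0.98534611]
[[ 0.047  0.821  0.569]
 [ 0.999 -0.042 -0.022]
 [ 0.006  0.569 -0.822]]
```

View pics/s2.png

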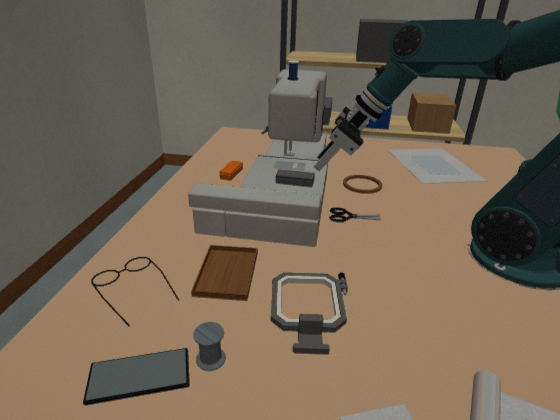

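View pics/w2.png

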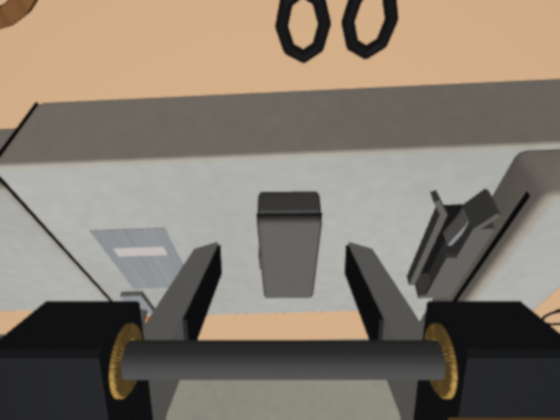

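>>> arm_command --pt "0.76 0.04 -0.98 0 0 0 6.5" --pt "0.76 0.04 -0.98 0 0 0 6.5" --pt "0.76 0.04 -0.98 0 0 0 6.5" --pt "0.76 0.04 -0.98 0 0 0 6.5" --pt "0.76 0.04 -0.98 0 0 0 6.5" --pt "0 0 0 0 0 0 6.5"

```text
time: 3.47
tool_pos: [0.5212, -0.1436, 0.0815]
tcp_rot: [1.913, 1.827, 0.578]
ft_force: [-0.2, 0.6, -0.4]
gripper_width: 0.694
```

>>> arm_command --pt "0 0 0 0 0 0 3" --pt "0 0 0 0 0 0 3" --pt "0 0 0 0 0 0 3" --pt "0 0 0 0 0 0 3" --pt "0 0 0 0 0 0 3" --pt "0 0 0 0 0 0 3" --newtons 35

```text
time: 3.97
tool_pos: [0.5217, -0.144, 0.0836]
tcp_rot: [1.91, 1.824, 0.578]
ft_force: [-1.9, 0.3, 3.0]
gripper_width: 0.422
```

>>> arm_command --pt "0 0 0.4 0 0 0 3" --pt "0 0 0.8 0 0 0 3" --pt "-0.3 0 0.8 0 0 0 3" --pt "-1 0 0.3 0 0 0 3" --pt "-2 0 0.3 0 0 0 3" --pt "-2 0 0.3 0 0 0 3" --pt "-2 0 0.3 0 0 0 3"

```text
time: 4.55
tool_pos: [0.4475, -0.1433, 0.1151]
tcp_rot: [1.91, 1.827, 0.578]
ft_force: [0.4, -1.2, -0.7]
gripper_width: 0.423
```

```bash
python3 - <<'E'
from h import *
s=ctrl.state();print(s['tool_pos'],s['gripper_width'],s['ft_force'])
im,d,p=grab('side','s3');grab('wrist','w3')
cv2.imwrite('pics/s3c.png',cv2.resize(im[60:240,200:420,::-1],None,fx=3,fy=3))
E
```

```text
[ 0.44754614 -0.14330919  0.11513871] 0.42314509461804467 [ 0.44819344 -1.23586053 -0.67183939]
```

View pics/s3c.png

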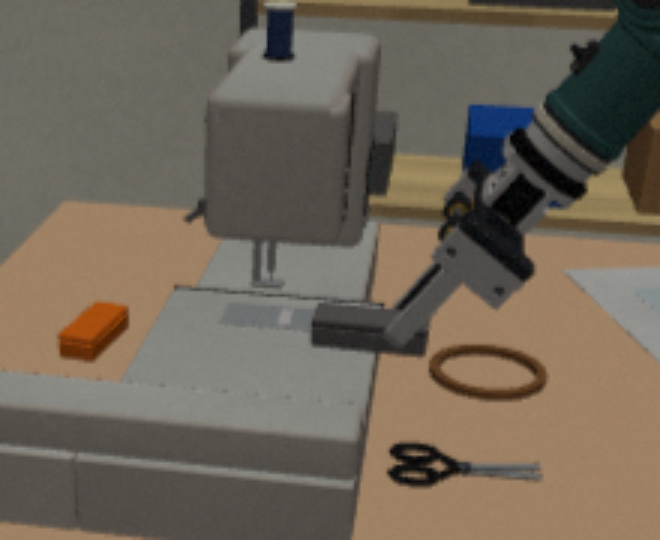

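>>> arm_command --pt "-2 0 2.6 0 0 0 3" --pt "-2 0 2.6 0 0 0 3" --pt "-2 0 2.6 0 0 0 3" --pt "-1 0.8 2.6 0 0 -0.045 3" --pt "0 2.14 0.6 0 0 -0.09 3" --pt "0.7 2.14 0 0 0 -0.09 3" --pt "1.7 2.14 0 0 0 -0.09 3" --pt "1.7 2.14 0 0 0 -0.09 3" --pt "1.7 2.14 0 0 0 -0.09 3" --pt "1.7 2.14 0 0 0 -0.09 3"

```text
time: 5.48
tool_pos: [0.4315, -0.0556, 0.2194]
tcp_rot: [2.226, 1.39, 0.421]
ft_force: [-1.0, -1.0, -1.6]
gripper_width: 0.423
```

>>> arm_command --pt "1.9 2.14 0 0 0 -0.09 3" --pt "1.9 2.14 0 0 0 -0.09 3" --pt "1.9 2.14 0 0 0 -0.09 3" --pt "1.9 2.14 0 0 0 -0.09 3" --pt "1.9 2.14 0 0 0 -0.09 3" --pt "1.9 2.14 0 0 0 -0.09 3" --pt "1.9 2.14 0 0 0 -0.09 3" --pt "1.9 2.14 0 0 0 -0.09 3" --pt "1.6 2.14 0 0 0 -0.09 3" --pt "0 0 0 0 0 0 3"

```text
time: 6.32
tool_pos: [0.5933, 0.1301, 0.2113]
tcp_rot: [2.54, 0.457, 0.133]
ft_force: [-1.0, -0.3, -2.1]
gripper_width: 0.42
```

```bash
python3 - <<'E'
from h import *
s=ctrl.state();print(s['tool_pos'],s['gripper_width'],s['ft_force'],s['joint_pos'])
print(cv2.Rodrigues(s['tcp_rot'])[0].round(3))
im,d,p=grab('side','s4');grab('wrist','w4');grab('scene','c4')
E
```

```text
[0.59334335 0.13014432 0.21128494] 0.4196507879812033 [-1.00186876 -0.2930658  -2.06223177] [ 0.43340764  0.23487972  1.29895362 -0.56646557  1.6434632   0.04545612]
[[ 0.937  0.294  0.187]
 [ 0.349 -0.791 -0.503]
 [ 0.     0.537 -0.844]]
```

View pics/s4.png

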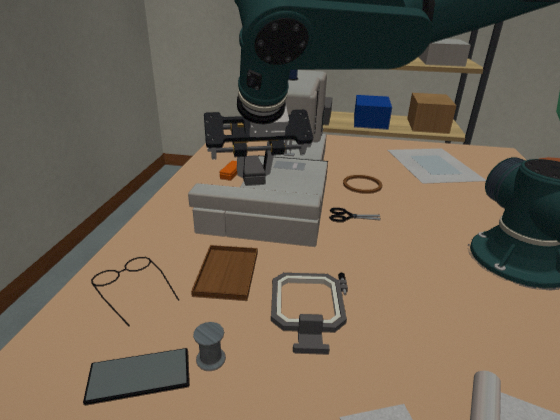

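View pics/w4.png

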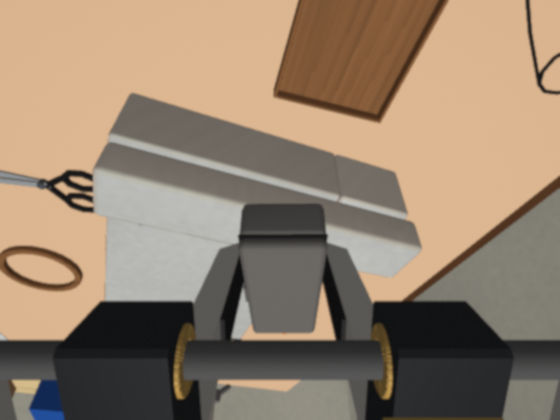

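>>> arm_command --pt "0.76 1.15 0 0 0 -0.045 3" --pt "0.76 1.15 0 0 0 -0.045 3" --pt "0.76 1.15 0 0 0 -0.045 3" --pt "0.76 1.15 0 0 0 -0.045 3" --pt "0.76 1.15 0 0 0 -0.045 3" --pt "0.76 1.15 0 0 0 -0.045 3" --pt "0 0 0 0 0 0 3" --pt "0 0 0 0 0 0 3"

```text
time: 7.13
tool_pos: [0.6345, 0.1929, 0.219]
tcp_rot: [2.571, 0.106, 0.04]
ft_force: [-0.3, -0.4, -1.0]
gripper_width: 0.423
```

```bash
python3 - <<'E'
from h import *
s=ctrl.state();print(s['tool_pos'],s['gripper_width'],s['ft_force'],s['joint_pos'])
R=cv2.Rodrigues(s['tcp_rot'])[0]
R0=cv2.Rodrigues(np.array([1.91,1.826,.578]))[0]
print(R.round(3)); Q=R@R0.T; print('box z axis',(Q[:,2]).round(4),'yaw turn',np.degrees(np.arctan2(Q[1,0],Q[0,0])))
E
```

```text
[0.63445698 0.19288703 0.21904839] 0.42277221422544253 [-0.27842186 -0.40437557 -0.99344062] [ 0.47501766  0.49649172  0.9399962  -0.5537922   1.88738972  0.26547449]
[[ 0.996  0.067  0.05 ]
 [ 0.084 -0.84  -0.536]
 [ 0.006  0.538 -0.843]]
box z axis [-6.000e-04 -4.260e-02  9.991e-01] yaw turn -82.63325619903625
```

>>> arm_command --pt "0.15 0.23 -1.0 -0.043 0 0 3" --pt "0.15 0.23 -2.0 0 0 0 3" --pt "0.15 0.23 -2.0 0 0 0 3" --pt "0 0 -2.5 0 0 0 3" --pt "0 0 -2.5 0 0 0 3" --pt "0 0 -2.5 0 0 0 3" --pt "0 0 -2.0 0 0 0 3" --pt "0 0 -1.5 0 0 0 3" --pt "0 0 0 0 0 0 3" --pt "0 0 0 0 0 0 3"

```text
time: 7.97
tool_pos: [0.6386, 0.1995, 0.0585]
tcp_rot: [2.527, 0.105, 0.034]
ft_force: [0.8, 0.7, -0.2]
gripper_width: 0.425
```

```bash
python3 - <<'E'
from h import *
s=ctrl.state();print(s['tool_pos'],s['gripper_width'],s['ft_force'],s['joint_pos'])
R=cv2.Rodrigues(s['tcp_rot'])[0]
R0=cv2.Rodrigues(np.array([1.91,1.826,.578]))[0]
Q=R@R0.T; print('box z axis',(Q[:,2]).round(4),'yaw turn',np.degrees(np.arctan2(Q[1,0],Q[0,0])))
im,d,p=grab('side','s5');grab('wrist','w5');im2,_,_=grab('scene','c5')
a=cv2.resize(im[150:330,140:300],None,fx=2.4,fy=2.4);b=cv2.resize(im2[180:340,220:420],None,fx=2,fy=2.7)[:432]
cv2.imwrite('pics/x5.png',np.hstack([a,b])[:,:,::-1])
E
```

```text
[0.63858246 0.19953976 0.05850272] 0.4251817122954883 [ 0.83497066  0.71697487 -0.2220277 ] [ 0.49568704  0.61257776  1.1088765  -0.55855737  1.67533277  0.42589249]
box z axis [0.0011 0.0017 1.    ] yaw turn -82.68348523235088
```

View pics/x5.png

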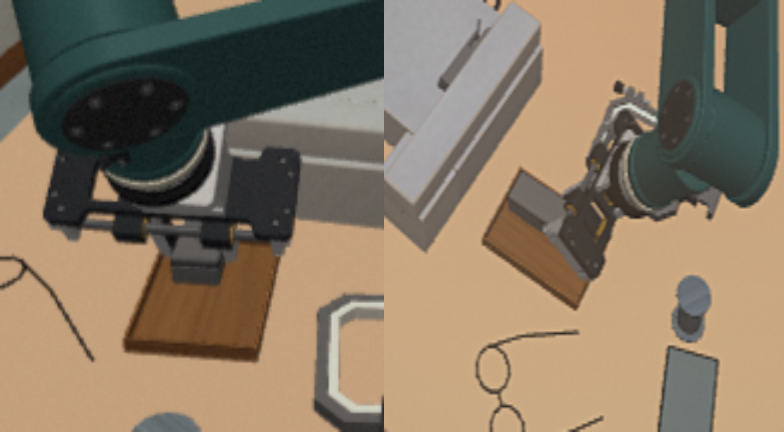

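View pics/w5.png

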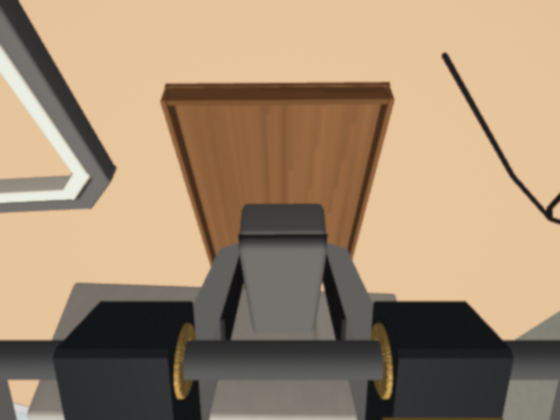

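>>> arm_command --pt "0 0 -1.2 0 0 0 3" --pt "0 0 -1.2 0 0 0 3" --pt "0 0 -0.8 0 0 0 3" --pt "0 0 -0.4 0 0 0 3" --pt "0 0 -0.2 0 0 0 3" --pt "0 0 -0.2 0 0 0 3" --pt "0 0 0 0 0 0 3"

```text
time: 8.7
tool_pos: [0.6391, 0.2003, 0.0173]
tcp_rot: [2.527, 0.105, 0.034]
ft_force: [-0.6, 0.8, -1.0]
gripper_width: 0.423
```

>>> arm_command --pt "0 0 -0.1 0 0 0 3" --pt "0 0 -0.1 0 0 0 3" --pt "0 0 0 0 0 0 3"

```text
time: 8.95
tool_pos: [0.6396, 0.2006, 0.0168]
tcp_rot: [2.528, 0.105, 0.037]
ft_force: [-0.1, -0.3, 1.4]
gripper_width: 0.421
```

>>> arm_command --pt "0 0 0 0 0 0 4.4" --pt "0 0 0 0 0 0 4.8" --pt "0 0 0 0 0 0 5.5" --pt "0 0 0 0 0 0 6.0" --pt "0 0 0 0 0 0 6.2"

```text
time: 9.37
tool_pos: [0.6392, 0.2004, 0.0159]
tcp_rot: [2.528, 0.105, 0.035]
ft_force: [-0.6, 0.1, -0.7]
gripper_width: 0.65
```

```bash
python3 - <<'E'
from ms import *
s=ctrl.state();print(s['tool_pos'],s['gripper_width'],s['ft_force'])
im,d,p=grab('side','s6');grab('wrist','w6');im2,_,_=grab('scene','c6')
P=pts(d,p)
E
```

```text
[0.63918308 0.20035378 0.01589499] 0.6496923942882249 [-0.62473105  0.07783557 -0.73130106]
```

View pics/w6.png

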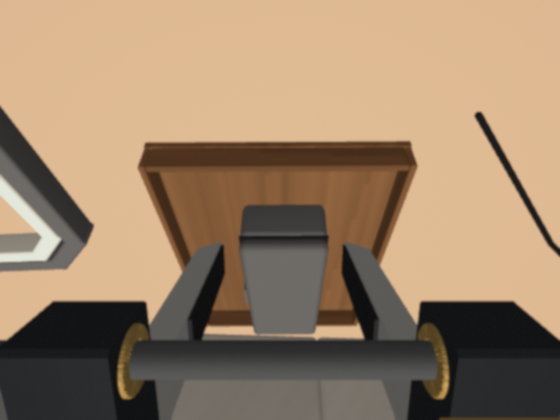

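>>> arm_command --pt "-0.1 1.1 1.65 0 0 0 6.2" --pt "-0.1 1.1 1.65 0 0 0 6.2" --pt "-0.1 1.1 1.65 0 0 0 6.2" --pt "-0.1 1.1 1.65 0 0 0 6.2" --pt "-0.1 1.1 1.65 0 0 0 6.2" --pt "-0.6 0.3 2 0.12 0.01 0 6.2" --pt "-0.6 0.3 2 0.12 0.01 0 6.2" --pt "-0.6 0.3 2 0.12 0.01 0 6.2" --pt "-0.6 0.3 2 0.12 0.01 0 6.2" --pt "-0.6 0.3 2 0.12 0.01 0 6.2"

```text
time: 10.35
tool_pos: [0.6042, 0.2712, 0.2013]
tcp_rot: [3.135, 0.131, 0.008]
ft_force: [0.1, -0.6, -0.0]
gripper_width: 0.658
```

>>> arm_command --pt "-0.7 0.1 0.2 0 0 0.117 5" --pt "-0.7 0.1 0.2 0 0 0.117 5" --pt "-0.7 0.1 0.2 0 0 0.117 5" --pt "-0.7 0.1 0.2 0 0 0.117 5" --pt "-0.7 0.1 0.2 0 0 0.117 5" --pt "-0.7 0.1 0 0 0 0.117 5" --pt "-0.7 0.1 0 0 0 0.117 5" --pt "-0.7 0.1 0 0 0 0.117 5" --pt "-0.7 0.1 0 0 0 0.117 5" --pt "-0.7 0.1 0 0 0 0.117 5"

```text
time: 11.18
tool_pos: [0.5337, 0.2802, 0.2084]
tcp_rot: [2.534, 1.844, 0.01]
ft_force: [-0.7, 0.0, 0.1]
gripper_width: 0.533
```

>>> arm_command --pt "-0.7 0 0 0 0 0.117 5" --pt "-0.7 0 0 0 0 0.117 5" --pt "-0.7 0 0 0 0 0.117 5" --pt "-0.7 0 0 0 0 0.117 5" --pt "0 0 0 0 0 0 5" --pt "0 0 0 0 0 0 5"

```text
time: 11.68
tool_pos: [0.5061, 0.2803, 0.2086]
tcp_rot: [2.048, 2.374, 0.014]
ft_force: [-0.2, -0.1, 0.4]
gripper_width: 0.537
```

```bash
python3 - <<'E'
from ms import *
s=ctrl.state();print(s['tool_pos'],s['gripper_width'],s['ft_force'],s['joint_pos'])
print(cv2.Rodrigues(s['tcp_rot'])[0].round(3))
im,d,p=grab('side','s7');grab('wrist','w7');im2,_,_=grab('scene','c7')
E
```

```text
[0.5061091  0.28033478 0.20863636] 0.5368259897880382 [-0.19853101 -0.10069385  0.36882361] [ 4.08859197e-01  1.42449113e-01  1.30373771e+00 -1.67067434e-03
  1.68496800e+00 -1.30921017e+00]
[[-0.147  0.989  0.01 ]
 [ 0.989  0.147  0.003]
 [ 0.001  0.011 -1.   ]]
```

View pics/w7.png

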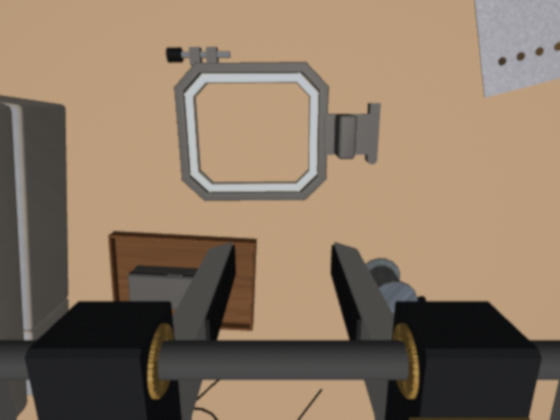

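View pics/c7.png

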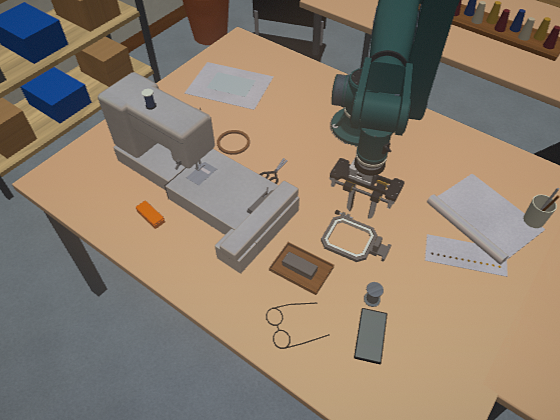

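```bash
python3 - <<'E'
from ms import *
im,d,p=load('w7'); P=pts(d,p); z=P[...,2];X=P[...,0];Y=P[...,1]
tb=(X>.35)&(X<.55)&(Y>.1)&(Y<.42)
print('table',np.median(z[tb]))
v,u=np.mgrid[:420,:560]
reg=(v<205)&(u>150)&(u<400)
m=comp(P,reg&(z>.008)&(z<.025),'hoop',0)
m=comp(P,reg&(z>.04)&(z<.06)&(Y>.28),'grip',0)
m=comp(P,reg&(z>.009)&(z<.03)&(Y>.352)&(X>.4),'tongue',0)
# frame edges by line fit: +y outer edge and screw-side edges, gray mask
for y0 in (.22,.23,.24,.25,.26,.27,.28):
    s=reg&(abs(Y-y0)<.003)&(z>.008)&(z<.025); print(y0,np.percentile(X[s],[1,99]).round(4))
for x0 in (.41,.43,.45,.47,.49):
    s=reg&(abs(X-x0)<.003)&(z>.008)&(z<.025)&(Y<.318); print(x0,np.percentile(Y[s],[1,99]).round(4))
# box
comp(P,(abs(z-.031)<.006)&(v>255)&(v<310)&(u>125)&(u<215),'box')
E
```

```text
table 0.013647806999809553
hoop 10945 (array([451.7, 263.6]), array([150.3, 205.5]), 9.15) z [0.0108 0.0131 0.0154]
grip 811 (array([448.7, 329.7]), array([39.7, 16.2]), 8.5) z [0.0454 0.0486 0.0501]
tongue 791 (array([444.1, 358.9]), array([58.9, 17. ]), 5.25) z [0.0136 0.015  0.0163]
0.22 [0.3975 0.5335]
0.23 [0.3959 0.5318]
0.24 [0.3944 0.5304]
0.25 [0.393  0.5292]
0.26 [0.3915 0.5275]
0.27 [0.3901 0.5263]
0.28 [0.3876 0.5248]
0.41 [0.1753 0.3082]
0.43 [0.1616 0.3166]
0.45 [0.165  0.3172]
0.47 [0.1674 0.3172]
0.49 [0.1708 0.3176]
box 1590 (array([639.1, 163.8]), array([67. , 41.1]), 88.71) z [0.0275 0.0299 0.0311]
```

>>> arm_command --pt "-1.0 0.82 -1 -0.003 0.01 0 5" --pt "-1.0 0.82 -2 0 0 0 5" --pt "-1.0 0.82 -2 0 0 0 5" --pt "-1.0 0.82 -2 0 0 0 5" --pt "-1.0 0.82 -1.5 0 0 0 5" --pt "-0.74 0.84 -1 0 0 0 5" --pt "0 0 -2 0 0 0 5" --pt "0 0 0 0 0 0 5"

```text
time: 12.5
tool_pos: [0.4457, 0.3294, 0.089]
tcp_rot: [-2.046, -2.38, 0.012]
ft_force: [-1.7, -1.2, -0.7]
gripper_width: 0.531
```

```bash
python3 - <<'E'
from ms import *
s=ctrl.state();print(s['tool_pos'],s['gripper_width'],s['ft_force'])
print(cv2.Rodrigues(s['tcp_rot'])[0].round(3))
im,d,p=grab('side','s8');grab('wrist','w8')
cv2.imwrite('pics/s8c.png',cv2.resize(im[200:380,230:400,::-1],None,fx=3,fy=3))
E
```

```text
[0.44571001 0.32941622 0.08897515] 0.5305352477639764 [-1.68537341 -1.23497811 -0.73498468]
[[-0.15   0.989 -0.007]
 [ 0.989  0.15  -0.004]
 [-0.003 -0.008 -1.   ]]
```

View pics/s8c.png

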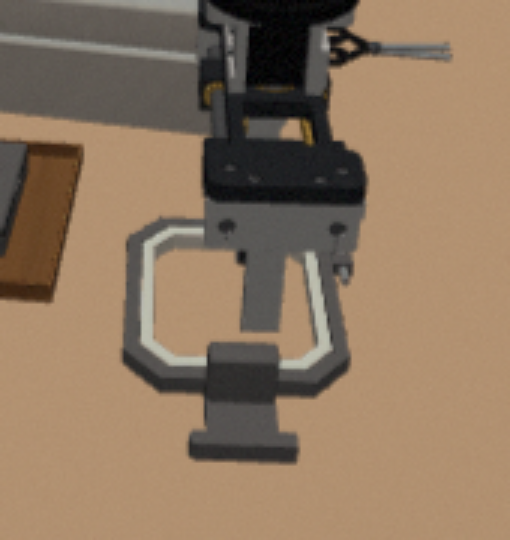

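View pics/w8.png

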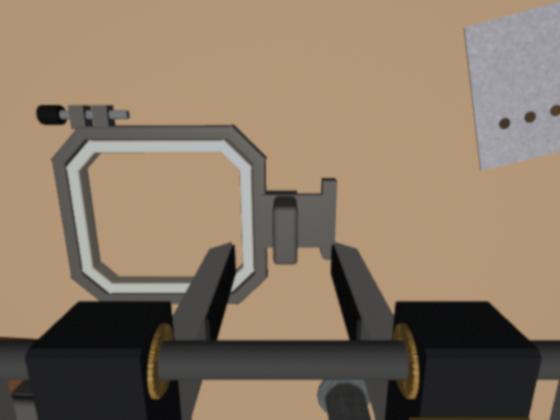

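```bash
python3 - <<'E'
from ms import *
im,d,p=load('w8'); P=pts(d,p); z=P[...,2];X=P[...,0];Y=P[...,1]
v,u=np.mgrid[:420,:560]
comp(P,(v<300)&(u>255)&(u<310)&(z>.043)&(z<.06),'grip',3)
comp(P,(v<300)&(u>315)&(u<345)&(z>.009)&(z<.03)&(v<262),'tongue',0)
s=ctrl.state();R=cv2.Rodrigues(s['tcp_rot'])[0];print(s['tool_pos'],R[:,2].round(4))
E
```

```text
grip 1458 (array([447.9, 329.9]), array([39.7, 16. ]), 9.3) z [0.0464 0.0488 0.05  ]
tongue 1372 (array([444.1, 359.3]), array([60.5, 14.4]), 8.99) z [0.0137 0.015  0.0161]
[0.44810004 0.3298978  0.09268234] [-0.0021 -0.0013 -1.    ]
```

>>> arm_command --pt "0 0 -1.5 0 0 0 5" --pt "0 0 -1.5 0 0 0 5" --pt "0 0 -1.5 0 0 0 5" --pt "0 0 -1.2 0 0 0 5" --pt "0 0 -0.8 0 0 0 5" --pt "0 0 -0.6 0 0 0 5" --pt "0 0 0 0 0 0 5" --pt "0 0 0 0 0 0 5"

```text
time: 13.27
tool_pos: [0.4491, 0.3299, 0.0228]
tcp_rot: [2.049, 2.381, 0.0]
ft_force: [-0.6, -0.2, -0.8]
gripper_width: 0.527
```

>>> arm_command --pt "0 0 -0.15 0 0 0 3" --pt "0 0 0 0 0 0 2" --pt "0 0 0 0 0 0 1" --pt "0 0 0 0 0 0 1" --pt "0 0 0 0 0 0 1" --pt "0 0 0 0 0 0 1" --pt "0 0 0 0 0 0 1" --newtons 40

```text
time: 13.85
tool_pos: [0.4489, 0.33, 0.0211]
tcp_rot: [-2.049, -2.381, -0.0]
ft_force: [0.7, -0.2, 0.6]
gripper_width: 0.174
```

```bash
python3 - <<'E'
from ms import *
im,d,p=load('w2'); P=pts(d,p)
cv2.imwrite('pics/w2c.png',cv2.resize(im[170:310,390:540,::-1],None,fx=5,fy=4.2,interpolation=cv2.INTER_CUBIC))
z=P[...,2];X=P[...,0];Y=P[...,1]
# height map slices across y at x's
for x0 in np.arange(.475,.60,.008):
    s=(abs(X-x0)<.002)&(Y>-.07)&(Y<.0)&(z<.12)&(z>.06)
    yb=np.arange(-.068,.0,.003); out=[]
    for y in yb:
        q=z[s&(abs(Y-y)<.0015)]; out.append('%3d'%(np.median(q)*1000) if len(q) else ' . ')
    print('%.3f'%x0,' '.join(out))
print(' '.join('%3d'%(y*1000) for y in yb))
E
```

```text
0.475  68  68  69  69  69  69  69  69  69  69  69  69  69  69  69  69  69  69  88  90 108 109 109
0.483  69  69  69  69  69  69  69  69  69  68  69  69  69  69  69  68  69  69  85  91 108 109 109
0.491  69  69  68  69  69  69  69  69  69  68  69  69  69  69  69  68  69  68  86  91 108 109 108
0.499  69  69  69  69  69  68  72  77  69  69  69  69  69  69  68  69  80  83  88  95 108 109 109
0.507  69  69  69  69  69  69  69  69  78  73  68  69  69  69  76  80  90  .   97 100 108 109 109
0.515  69  69  69  69  69  69  69  69  73  78  77  69  69  69  81  90  90  90  91 102 108 109 109
0.523  69  69  69  69  69  69  69  69  73  78  78  .   70  77  86  90  90  90  93 102 108 108 109
0.531  69  69  68  68  69  69  69  69  72  78  77  .   76  76  86  90  90  90  95 101 108 109 108
0.539  69  68  69  69  69  69  69  69  72  78  77  .   74  83  86  90  90  90  90 102 108 109 108
0.547  68  69  69  68  69  69  69  69  73  78  78  89  89  88  84  90  90  90  96 102 108 109 109
0.555  69  69  69  68  69  69  69  68  73  77  78  .   89  70  76  90  90  90  92 101 108 108 109
0.563  69  68  69  68  69  69  69  69  73  78  77  .   88  70  75  90  90  90  93 101 108 109 109
0.571  68  69  69  69  69  68  69  69  72  78  77  .   88  90  74  90  90  90  91 101 108 109 109
0.579  69  69  69  69  69  69  69  68  73  78  77  .   89  70  73  90  90  90  90 101 107  .   . 
0.587  68  69  69  68  69  69  69  69  72  78  78  .   88  90  76  90  90  90  90  98  .   .   . 
0.595  .   69  69  69  68  69  69  69  71  78  78  .   88  90  74  90  90  90  91  93  .   .   . 
-68 -65 -62 -59 -55 -52 -49 -46 -43 -40 -37 -34 -31 -28 -25 -22 -19 -16 -13 -10  -7  -4  -1
```

View pics/w2c.png

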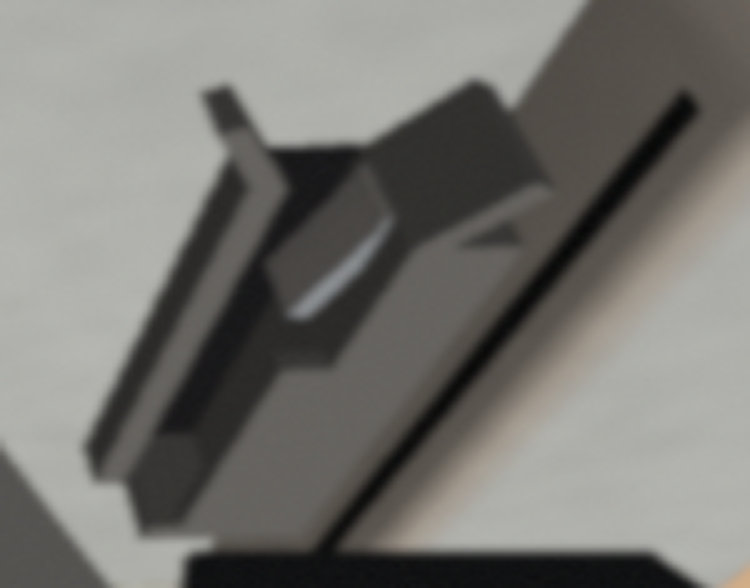

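```bash
python3 - <<'E'
from ms import *
for tag in('w1','w2'):
    im,d,p=load(tag); P=pts(d,p); z=P[...,2];X=P[...,0];Y=P[...,1]
    print(tag)
    for a in np.arange(.518,.60,.012):
        s=(X>a)&(X<a+.012)&(z>.075)&(z<.081)&(Y<-.03)&(Y>-.05)
        t=(X>a)&(X<a+.012)&(z>.0895)&(z<.094)&(Y<-.01)&(Y>-.037)
        e=(X>a)&(X<a+.012)&(abs(z-.109)<.002)&(Y<.03)&(Y>-.02)
        f=lambda m:(np.percentile(Y[m],[2,98]).round(4) if m.sum()>5 else None)
        print('%.3f'%a,s.sum(),f(s),t.sum(),f(t),e.sum(),f(e))
    s=(z>.075)&(z<.082)&(Y<-.03)&(Y>-.06)&(X<.53); print('guide right min x',np.percentile(X[s],[1,3]), )
    s=(z>.088)&(z<.095)&(Y<-.0)&(Y>-.024)&(X<.53); print('left wall min x',np.percentile(X[s],[1,3]))
    s=(z>.086)&(z<.095)&(Y<-.027)&(Y>-.036)&(X<.6); print('lip min x',np.percentile(X[s],[1,3]) if s.sum() else 0)
    s=(abs(z-.109)<.003)&(abs(Y-.02)<.02); print('arm front x',np.percentile(X[s],[0.5,2]))
    s=(abs(z-.069)<.003)&(Y<-.05)&(Y>-.1); print('bed front x',np.percentile(X[s],[0.5,2]))
E
```

```text
w1
0.518 0 None 148 [-0.0259 -0.012 ] 295 [-0.0104  0.0291]
0.530 0 None 96 [-0.0224 -0.012 ] 20 [-0.0107 -0.0088]
0.542 0 None 22 [-0.0156 -0.0118] 11 [-0.011  -0.0091]
0.554 0 None 0 None 0 None
0.566 0 None 0 None 0 None
0.578 0 None 0 None 0 None
0.590 0 None 0 None 0 NoneTraceback (most recent call last):
  File "<stdin>", line 11, in <module>
    return _quantile_unchecked(
        a, q, axis, out, overwrite_input, method, keepdims, weights)
    return _ureduce(a,
                    func=_quantile_ureduce_func,
    ...<5 lines>...
                    overwrite_input=overwrite_input,
                    method=method)
    r = func(a, **kwargs)
    result = _quantile(arr,
                       quantiles=q,
    ...<2 lines>...
                       out=out,
                       weights=wgt)
    slices_having_nans = np.isnan(arr[-1, ...])
                                  ~~~^^^^^^^^^
IndexError: index -1 is out of bounds for axis 0 with size 0
```

```bash
python3 - <<'E'
from ms import *
for tag in('w2','w3'):
    im,d,p=load(tag); P=pts(d,p); z=P[...,2];X=P[...,0];Y=P[...,1]
    print(tag, p['position'])
    for a in np.arange(.518,.60,.012):
        s=(X>a)&(X<a+.012)&(z>.075)&(z<.081)&(Y<-.03)&(Y>-.05)
        t=(X>a)&(X<a+.012)&(z>.0885)&(z<.094)&(Y<-.01)&(Y>-.037)
        f=lambda m:(np.percentile(Y[m],[2,98]).round(4) if m.sum()>5 else None)
        print('%.3f'%a,s.sum(),f(s),t.sum(),f(t))
    def q(n,s): print(n,s.sum(),np.percentile(X[s],[1,3,6]) if s.sum()>5 else '')
    q('guide right min x',(z>.075)&(z<.082)&(Y<-.03)&(Y>-.06)&(X<.53))
    q('left wall',(z>.088)&(z<.095)&(Y<-.0)&(Y>-.024)&(X<.53)&(X>.49))
    q('lip',(z>.086)&(z<.095)&(Y<-.027)&(Y>-.036)&(X<.6))
    q('arm',(abs(z-.109)<.003)&(abs(Y-.02)<.02))
    q('bed',(abs(z-.069)<.003)&(Y<-.05)&(Y>-.1))
E
```

```text
w2 [ 0.31606425 -0.13955891  0.23079708]
0.518 111 [-0.0439 -0.0302] 293 [-0.0265 -0.0116]
0.530 148 [-0.0439 -0.0304] 254 [-0.0263 -0.0116]
0.542 86 [-0.0439 -0.0385] 325 [-0.0332 -0.0116]
0.554 76 [-0.0438 -0.0387] 283 [-0.0332 -0.0116]
0.566 69 [-0.0437 -0.0385] 256 [-0.0331 -0.0117]
0.578 61 [-0.0437 -0.0387] 239 [-0.0331 -0.0116]
0.590 73 [-0.0436 -0.0308] 214 [-0.0334 -0.0115]
guide right min x 317 [0.4952984  0.49578349 0.49656644]
left wall 838 [0.49078763 0.49207021 0.49472735]
lip 440 [0.5440385  0.54441442 0.5448883 ]
arm 3123 [0.47995558 0.4863913  0.49211826]
bed 8564 [0.46114667 0.46200307 0.46364101]
w3 [ 0.27954141 -0.13730041  0.21702225]
0.518 85 [-0.044  -0.0301] 211 [-0.0263 -0.0115]
0.530 120 [-0.0438 -0.0302] 182 [-0.0263 -0.0117]
0.542 63 [-0.0438 -0.0386] 133 [-0.033  -0.0116]
0.554 60 [-0.0439 -0.0385] 0 None
0.566 37 [-0.0437 -0.0383] 0 None
0.578 1 None 0 None
0.590 0 None 0 None
guide right min x 243 [0.49462883 0.49553057 0.49631639]
left wall 629 [0.49093381 0.49221044 0.49448002]
lip 63 [0.53022992 0.54358807 0.54390278]
arm 3325 [0.46234414 0.46422507 0.46766578]
bed 5617 [0.46095686 0.46178202 0.46284189]
```

View pics/w3.png

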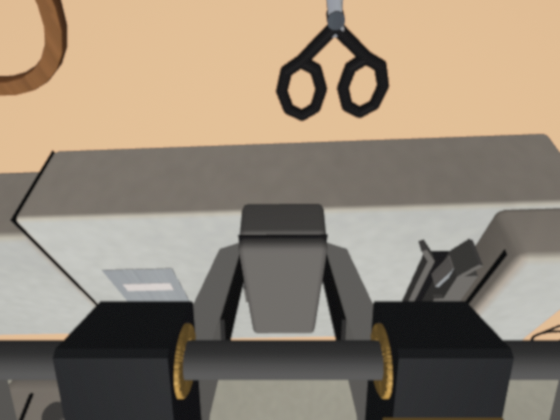

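>>> arm_command --pt "0 0 0.5 0 0 0 1" --pt "0 0 1.5 0 0 0 1" --pt "0 0 2 0 0 0 1" --pt "0 0 2 0 0 0 1" --pt "0 0 2 0 0 0 1" --pt "0 0 2 0 0 0 1" --pt "0 0 2 0 0 0 1" --pt "0 0 2 0 0 0 1" --pt "0 0 0 0 0 0 1" --pt "0 0 0 0 0 0 1"

```text
time: 14.68
tool_pos: [0.4493, 0.3302, 0.162]
tcp_rot: [2.048, 2.381, 0.003]
ft_force: [-0.3, -0.2, -1.4]
gripper_width: 0.166
```

```bash
python3 - <<'E'
from ms import *
s=ctrl.state();R=cv2.Rodrigues(s['tcp_rot'])[0];print(s['tool_pos'],R.round(4),s['ft_force'],s['wrist_torque'])
im,d,p=grab('side','s9');im2,d2,p2=grab('wrist','w9')
cv2.imwrite('pics/s9.png',np.hstack([im[100:380,200:440],im2[0:280,:]])[:,:800,::-1])
P=pts(d2,p2);z=P[...,2];v,u=np.mgrid[:420,:560]
X=P[...,0];Y=P[...,1]
print(np.median(z[(z>.1)&(z<.16)]))
im,d,p=load('w2');P=pts(d,p);z=P[...,2];Y=P[...,1];X=P[...,0]
im,d,p=load('scene0');P=pts(d,p);z=P[...,2];Y=P[...,1];X=P[...,0]
s=(z>.16)&(z<.28)&(Y>-.3)&(Y<-.1)&(X>.45)&(X<.68);print('head y max',np.percentile(Y[s],[90,98,99.5]),np.percentile(X[s],[.5,2]))
im,d,p=load('s4');P=pts(d,p)
E
```

```text
[0.44930955 0.33017192 0.16196278] [[-1.493e-01  9.888e-01  1.900e-03]
 [ 9.888e-01  1.493e-01  1.100e-03]
 [ 8.000e-04  2.100e-03 -1.000e+00]] [-0.2732859  -0.20183877 -1.38631997] [ 0.13373104 -0.07256951  0.02649349]
0.15183337718408746
head y max [-0.24127884 -0.23957979 -0.23868063] [0.5117214  0.51575024]
```

View pics/s9.png

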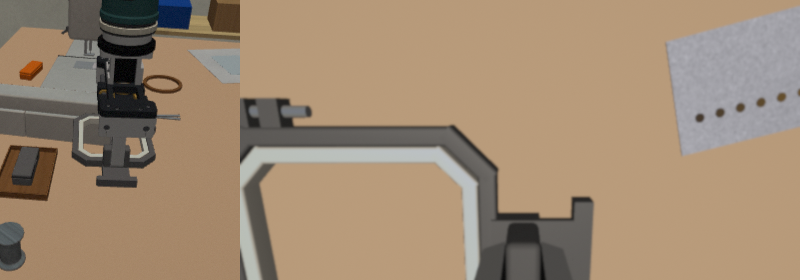

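```bash
python3 - <<'E'
from ms import *
im,d,p=load('w9');P=pts(d,p);z=P[...,2];X=P[...,0];Y=P[...,1];v,u=np.mgrid[:420,:560]
m=(z>.14)&(z<.165)&(v<290)&(u<330)&(v>125)
A=np.c_[X[m],Y[m],np.ones(m.sum())]; c=np.linalg.lstsq(A,z[m],rcond=None)[0]
r=abs(A@c-z[m]);k=r<.004; c=np.linalg.lstsq(A[k],z[m][k],rcond=None)[0];print(m.sum(),k.sum(),'slope',c[:2], 'at grip',c@[.449,.330,1],'top nominal',.162-.0211+.014)
g=(z>.18)&(z<.2)&(v<290)&(u>255)&(u<310)
print('z levels',[round(float(np.median(z[b])),4) for b in [(v<225)&(v>205)&(u>335)&(u<350)]])
t=(z>.15)&(z<.165)&(u>325)&(u<360)&(v<300); print('tongue y,x',rect(P[t]),z[t].mean())
E
```

```text
17861 16163 slope [-0.00673995  0.00986298] at grip 0.15249329987019472 top nominal 0.1549
z levels [0.1541]
tongue y,x (array([441.8, 357.8]), array([56.6, 14.1]), 8.95) 0.15400818493280377
```

>>> arm_command --pt "0 -1 0 0 0 -0.0147 1" --pt "0 -1.9 0 0 0 -0.0147 1" --pt "0 -2.1 0 0 0 -0.0147 1" --pt "0 -2.1 0 0 0 -0.0147 1" --pt "0 -2.1 0 0 0 -0.0147 1" --pt "0 -2.1 0 0 0 -0.0147 1" --pt "0 -2.1 0 0 0 -0.0147 1" --pt "0 -2.1 0 0 0 -0.0147 1" --pt "0 -2.1 0 0 0 -0.0147 1" --pt "0 -2.1 0 0 0 -0.0147 1"

```text
time: 15.62
tool_pos: [0.4475, 0.131, 0.1591]
tcp_rot: [-2.219, -2.222, 0.005]
ft_force: [-0.4, 0.9, -0.7]
gripper_width: 0.169
```

>>> arm_command --pt "0 -2.1 0 0 0 0 1" --pt "0 -2.1 0 0 0 0 1" --pt "0 -2.1 0 0 0 0 1" --pt "0 -2.1 0 0 0 0 1" --pt "0 -2.1 0 0 0 0 1" --pt "0 -2.1 0 0 0 0 1" --pt "0 -2.1 0 0 0 0 1" --pt "0 -2.1 0 0 0 0 1" --pt "0 -2.1 0 0 0 0 1" --pt "0 -1.8 0 0 0 0 1"

```text
time: 16.45
tool_pos: [0.4472, -0.0757, 0.1592]
tcp_rot: [-2.218, -2.221, 0.004]
ft_force: [0.1, 0.6, -0.4]
gripper_width: 0.17
```

>>> arm_command --pt "0 0 0 0 0 0 1" --pt "0 0 0 0 0 0 1" --pt "0 0 0 0 0 0 1"

```text
time: 16.7
tool_pos: [0.448, -0.0737, 0.1599]
tcp_rot: [-2.217, -2.222, 0.002]
ft_force: [-0.1, -0.5, -0.1]
gripper_width: 0.167
```

```bash
python3 - <<'E'
from ms import *
s=ctrl.state();R=cv2.Rodrigues(s['tcp_rot'])[0];print(s['tool_pos'],R.round(4),s['ft_force'])
grab('side','s10');grab('wrist','w10');grab('scene','c10')
E
```

```text
[ 0.44798059 -0.07371054  0.15985673] [[-2.4e-03  1.0e+00 -2.4e-03]
 [ 1.0e+00  2.4e-03  9.0e-04]
 [ 9.0e-04 -2.4e-03 -1.0e+00]] [-0.09259898 -0.52306758 -0.14194285]
```

View pics/w10.png

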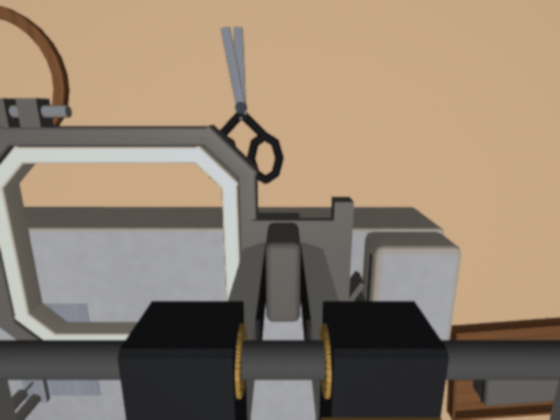

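View pics/c10.png

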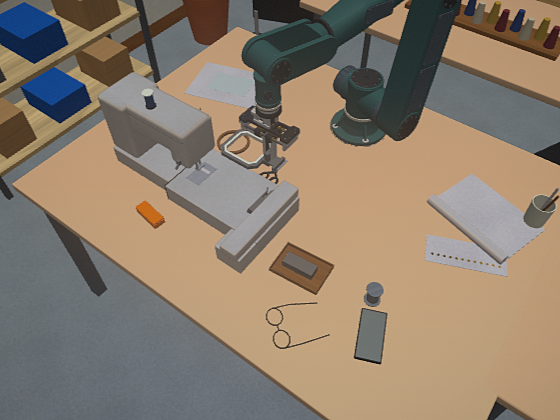

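```bash
python3 - <<'E'
from ms import *
im,d,p=load('w10');P=pts(d,p);z=P[...,2];X=P[...,0];Y=P[...,1];v,u=np.mgrid[:420,:560]
t=(z>.147)&(z<.162)&(u>320)&(u<365)&(v>195)&(v<300)
for a,b in((.419,.4265),(.43,.45),(.45,.47),(.470,.479)):
    s=t&(X>a)&(X<b); print(a,s.sum(),np.percentile(Y[s],[2,98]).round(4) if s.sum() else '',z[s].mean())
print('tongue x',np.percentile(X[t],[1,99]))
g=(z>.18)&(z<.2)&(u>260)&(u<305)&(v>220)&(v<325); print('grip',rect(P[g]),np.median(z[g]))
m=(z>.14)&(z<.165)&(v<330)&(u<240)&(v>130)
A=np.c_[X[m],Y[m],np.ones(m.sum())]; c=np.linalg.lstsq(A,z[m],rcond=None)[0]
r=abs(A@c-z[m]);k=r<.004; c=np.linalg.lstsq(A[k],z[m][k],rcond=None)[0];print(k.sum(),'slope',c[:2])
b=(abs(z-.07)<.004)&(v<330); print('bed z',np.median(z[b]))
E
```

```text
0.419 287 [-0.0481 -0.0383] 0.15381335318624023
0.43 1041 [-0.0541 -0.0383] 0.15409423457616522
0.45 624 [-0.0499 -0.0381] 0.15410052132407828
0.47 76 [-0.0444 -0.038 ] 0.15398808392052132
tongue x [0.41789753 0.47281777]
grip (array([447.4, -74.7]), array([39.3, 19.9]), 0.09) 0.18781376937929348
14010 slope [-0.01948651  0.00511498]
bed z 0.06898057647881159
```

>>> arm_command --pt "0 0.5 -0.5 0 0 0 1" --pt "0 0.5 -1 0 0 0 1" --pt "0 0 -1.3 0 0 0 1" --pt "0 0 -1.3 0 0 0 1" --pt "0 0 -1.2 0 0 0 1" --pt "0 0 -0.8 0 0 0 1" --pt "0 0 -0.4 0 0 0 1" --pt "0 0 0 0 0 0 1" --pt "0 0 0 0 0 0 1"

```text
time: 17.6
tool_pos: [0.4488, -0.064, 0.0959]
tcp_rot: [-2.218, -2.225, 0.001]
ft_force: [0.0, 0.3, -0.6]
gripper_width: 0.17
```

```bash
python3 - <<'E'
from ms import *
s=ctrl.state();R=cv2.Rodrigues(s['tcp_rot'])[0];print(s['tool_pos'],R.round(4),s['ft_force'])
im,_,_=grab('side','s11');im2,_,_=grab('wrist','w11')
cv2.imwrite('pics/s11c.png',cv2.resize(im[100:280,200:400,::-1],None,fx=3.3,fy=3.3))
cv2.imwrite('pics/w11c.png',cv2.resize(im2[150:330,230:480,::-1],None,fx=3.2,fy=3.2))
E
```

```text
[ 0.44882042 -0.06399682  0.0958673 ] [[-3.2e-03  1.0e+00 -5.0e-04]
 [ 1.0e+00  3.2e-03 -2.0e-04]
 [-2.0e-04 -5.0e-04 -1.0e+00]] [ 0.02383358  0.30808584 -0.62449992]
```

View pics/w11c.png

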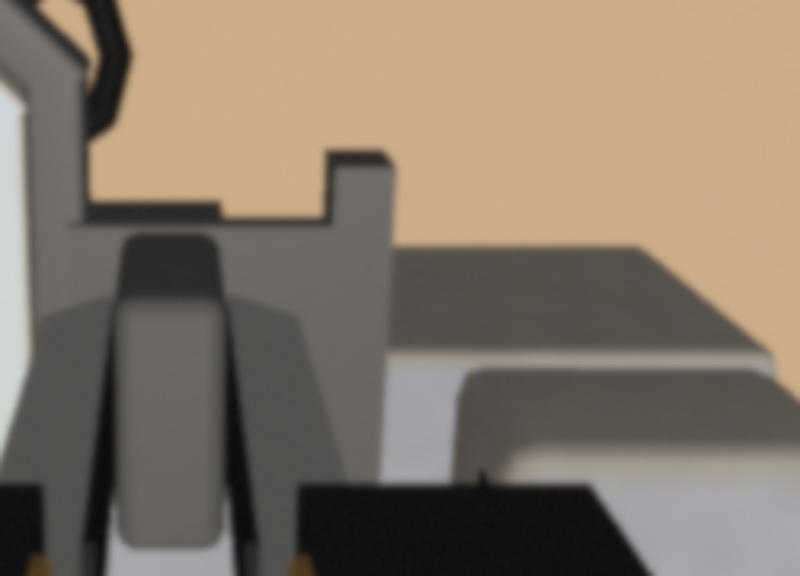

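View pics/s11c.png

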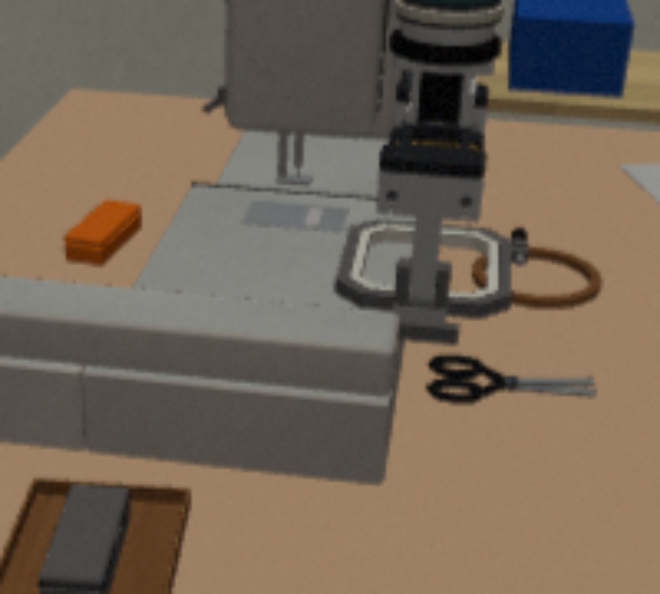

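>>> arm_command --pt "0 0 -0.2 0 0 0 1" --pt "0.3 0 -0.05 0 0 0 1" --pt "0.4 0 0 0 0 0 1" --pt "0.4 0 0 0 0 0 1" --pt "0.4 0 0 0 0 0 1" --pt "0.4 0 0 0 0 0 1" --pt "0.3 0 0 0 0 0 1" --pt "0 0 0 0 0 0 1" --pt "0 0 0 0 0 0 1"

```text
time: 18.45
tool_pos: [0.4709, -0.0642, 0.0933]
tcp_rot: [-2.218, -2.224, 0.001]
ft_force: [-0.5, 0.6, -0.9]
gripper_width: 0.159
```

```bash
python3 - <<'E'
from ms import *
s=ctrl.state();R=cv2.Rodrigues(s['tcp_rot'])[0];print(s['tool_pos'],R[:,0].round(4),s['ft_force'],s['wrist_torque'])
im2,d,p=grab('wrist','w12');im,_,_=grab('scene','c12')
cv2.imwrite('pics/x12.png',np.hstack([cv2.resize(im2[130:330,300:480],None,fx=2.5,fy=2.5),cv2.resize(im[140:265,200:270],None,fx=5,fy=4)])[:,:800,::-1])
E
```

```text
[ 0.47087201 -0.06419522  0.09326118] [-3.e-03  1.e+00 -2.e-04] [-0.54930505  0.62804019 -0.93571462] [ 0.12424656 -0.1754506   0.0223252 ]
```

View pics/x12.png

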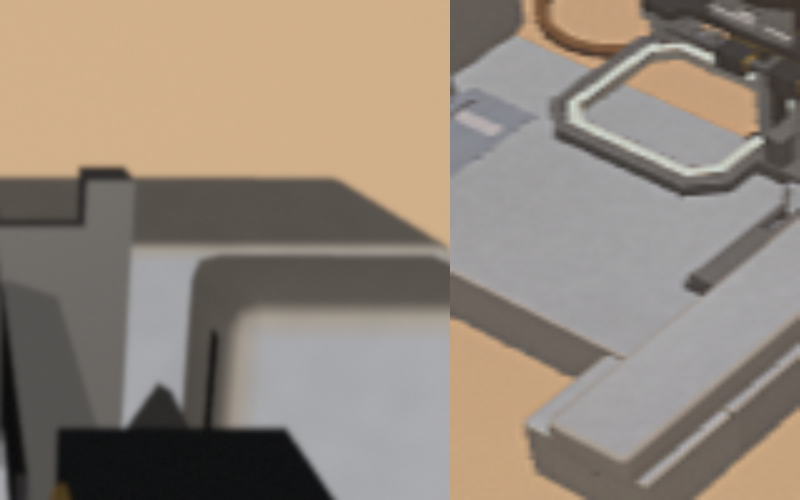

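>>> arm_command --pt "0.3 0 0 0 0 0 1" --pt "0.3 0 0 0 0 0 1" --pt "0.3 0 0 0 0 0 1" --pt "0.3 0 0 0 0 0 1" --pt "0 0 0 0 0 0 1"

```text
time: 18.97
tool_pos: [0.4834, -0.0642, 0.0934]
tcp_rot: [2.218, 2.225, -0.0]
ft_force: [-0.0, -0.4, -2.3]
gripper_width: 0.166
```

>>> arm_command --pt "0.2 0 -0.05 0 0 0 1" --pt "0.2 0 -0.05 0 0 0 1" --pt "0.2 0 0 0 0 0 1" --pt "0.2 0 0 0 0 0 1" --pt "0 0 0 0 0 0 1"

```text
time: 19.38
tool_pos: [0.4911, -0.0642, 0.0923]
tcp_rot: [-2.218, -2.225, 0.001]
ft_force: [0.4, 0.8, -1.1]
gripper_width: 0.169
```

>>> arm_command --pt "0.25 0 -0.05 0 0 0 1" --pt "0.25 0 0 0 0 0 1" --pt "0.25 0 0 0 0 0 1" --pt "0.25 0 0 0 0 0 1" --pt "0.25 0 0 0 0 0 1" --pt "0.25 0 0 0 0 0 1" --pt "0 0 0 0 0 0 1"

```text
time: 19.97
tool_pos: [0.5035, -0.0643, 0.0915]
tcp_rot: [-2.215, -2.222, 0.008]
ft_force: [-7.2, 0.2, 2.9]
gripper_width: 0.171
```

>>> arm_command --pt "0.25 0 0 0 0 0 1" --pt "0.25 0 0 0 0 0 1" --pt "0.25 0 0 0 0 0 1" --pt "0.25 0 0 0 0 0 1" --pt "0 0 0 0 0 0 1"

```text
time: 20.38
tool_pos: [0.5147, -0.0643, 0.0914]
tcp_rot: [-2.217, -2.223, 0.004]
ft_force: [-4.3, -1.3, -0.1]
gripper_width: 0.166
```

>>> arm_command --pt "0.25 0 0 0 0 0 1" --pt "0.25 0 0 0 0 0 1" --pt "0.25 0 0 0 0 0 1" --pt "0.25 0 0 0 0 0 1" --pt "0.25 0 0 0 0 0 1" --pt "0.25 0 0 0 0 0 1" --pt "0.25 0 0 0 0 0 1" --pt "0.25 0 0 0 0 0 1" --pt "0 0 0 0 0 0 1"

```text
time: 21.13
tool_pos: [0.5365, -0.0642, 0.0919]
tcp_rot: [2.218, 2.224, 0.0]
ft_force: [-1.9, -0.8, -2.5]
gripper_width: 0.168
```

>>> arm_command --pt "0.25 0 0 0 0 0 1" --pt "0.25 0 0 0 0 0 1" --pt "0.25 0 0 0 0 0 1" --pt "0.25 0 0 0 0 0 1" --pt "0.25 0 0 0 0 0 1" --pt "0.25 0 0 0 0 0 1" --pt "0.25 0 0 0 0 0 1" --pt "0 0 0 0 0 0 1" --pt "0 0 0 0 0 0 1"

```text
time: 21.88
tool_pos: [0.5539, -0.0642, 0.0919]
tcp_rot: [2.218, 2.224, 0.001]
ft_force: [-1.9, -0.3, -2.7]
gripper_width: 0.17
```

```bash
python3 - <<'E'
from ms import *
s=ctrl.state();R=cv2.Rodrigues(s['tcp_rot'])[0];print(s['tool_pos'],R.round(4),s['ft_force'],s['wrist_torque'])
im2,d,p=grab('wrist','w13');im,_,_=grab('scene','c13');im3,_,_=grab('side','s13')
cv2.imwrite('pics/x13.png',np.hstack([cv2.resize(im3[100:260,210:370],None,fx=2.5,fy=2.5),cv2.resize(im[140:265,170:295],None,fx=3.2,fy=3.2)])[:,:800,::-1])
E
```

```text
[ 0.55392231 -0.06417057  0.09187048] [[-2.9e-03  1.0e+00  8.0e-04]
 [ 1.0e+00  2.9e-03 -2.0e-04]
 [-2.0e-04  8.0e-04 -1.0e+00]] [-1.94819695 -0.27959518 -2.74173637] [0.07015205 0.21093282 0.04736387]
```

View pics/x13.png

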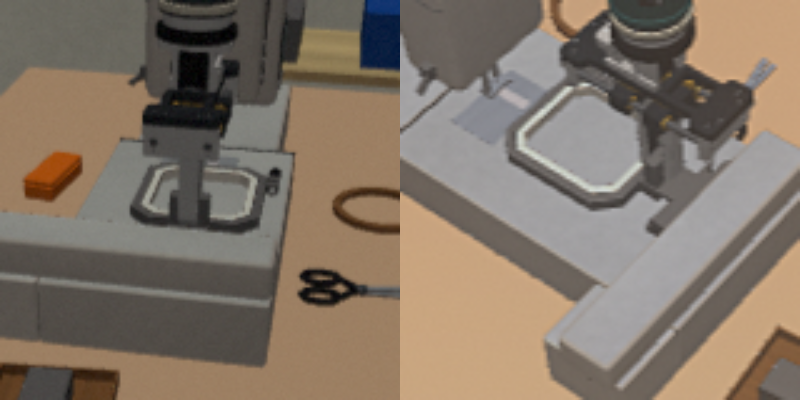

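>>> arm_command --pt "0.2 0 0 0 0 0 1" --pt "0.2 0 0 0 0 0 1" --pt "0.2 0 0 0 0 0 1" --pt "0.2 0 0 0 0 0 1" --pt "0.2 0 0 0 0 0 1" --pt "0.2 0 0 0 0 0 1" --pt "0.2 0 0 0 0 0 1" --pt "0.2 0 0 0 0 0 1" --pt "0 0 0 0 0 0 1" --pt "0 0 0 0 0 0 1"

```text
time: 22.87
tool_pos: [0.571, -0.0642, 0.0925]
tcp_rot: [2.216, 2.222, 0.004]
ft_force: [-0.4, 0.9, -1.0]
gripper_width: 0.168
```

>>> arm_command --pt "0.1 0 0 0 0 0 1" --pt "0.1 0 0 0 0 0 1" --pt "0 0 0 0 0 0 1"

```text
time: 23.12
tool_pos: [0.5721, -0.0642, 0.0923]
tcp_rot: [2.217, 2.224, 0.001]
ft_force: [-0.3, 1.0, 0.0]
gripper_width: 0.166
```

>>> arm_command --pt "0.1 0 0 0 0 0 1" --pt "0.1 0 0 0 0 0 1" --pt "0 0 0 0 0 0 1"

```text
time: 23.37
tool_pos: [0.5728, -0.0641, 0.0918]
tcp_rot: [-2.217, -2.224, 0.002]
ft_force: [-1.7, 0.5, 1.0]
gripper_width: 0.168
```

>>> arm_command --pt "0.1 0 0 0 0 0 1" --pt "0.1 0 0 0 0 0 1" --pt "0 0 0 0 0 0 1" --pt "0 0 0 0 0 0 1"

```text
time: 23.7
tool_pos: [0.5731, -0.0641, 0.0916]
tcp_rot: [-2.215, -2.222, 0.006]
ft_force: [-7.0, 0.2, 3.1]
gripper_width: 0.169
```

>>> arm_command --pt "-0.2 0 0 0 0 0 1" --pt "-0.2 0 0 0 0 0 1" --pt "-0.2 0 0 0 0 0 1" --pt "-0.2 0 0 0 0 0 1" --pt "0 0 0 0 0 0 1" --pt "0 0 0 0 0 0 1"

```text
time: 24.2
tool_pos: [0.5689, -0.0642, 0.0924]
tcp_rot: [2.216, 2.222, 0.004]
ft_force: [5.8, 0.6, -3.4]
gripper_width: 0.165
```

>>> arm_command --pt "0.15 0 0 0 0 0 1" --pt "0.1 0 0 0 0 0 1" --pt "0 0 -0.05 0 0 0 1" --pt "0 0 -0.05 0 0 0 1" --pt "0 0 -0.05 0 0 0 1" --pt "0 0 0 0 0 0 1"

```text
time: 24.7
tool_pos: [0.5694, -0.0642, 0.0911]
tcp_rot: [-2.218, -2.224, 0.001]
ft_force: [-2.4, 1.5, 5.3]
gripper_width: 0.166
```

>>> arm_command --pt "0.1 0 0 0 0 0 1" --pt "0 0 0.05 0 0 0 1" --pt "0 0 0 0 0 0 1.8" --pt "0 0 0 0 0 0 2.4" --pt "0 0 0 0 0 0 3" --pt "0 0 0 0 0 0 3.2" --pt "0 0 0 0 0 0 3.2"

```text
time: 25.28
tool_pos: [0.5707, -0.0643, 0.0905]
tcp_rot: [-2.218, -2.224, 0.001]
ft_force: [1.0, -0.2, 0.7]
gripper_width: 0.342
```

>>> arm_command --pt "0 0 1 0 0 0 3.2" --pt "0 0 1.5 0 0 0 3.2" --pt "0 0 2 0 0 0 3.2" --pt "0 0 2 0 0 0 3.2" --pt "-2 0 2 0 0 0 3.2" --pt "-3 0 1.5 0 0 0 3.2" --pt "-3 0 0 0 0 0 3.2" --pt "-3 0 0 0 0 0 3.2" --pt "0 0 0 0 0 0 3.2" --pt "0 0 0 0 0 0 3.2"

```text
time: 26.12
tool_pos: [0.4603, -0.0642, 0.1921]
tcp_rot: [2.217, 2.223, 0.001]
ft_force: [1.6, -0.5, 0.5]
gripper_width: 0.338
```

```bash
python3 - <<'E'
from ms import *
s=ctrl.state();print(s['tool_pos'],s['ft_force'],s['gripper_width'])
im2,d,p=grab('wrist','w14');im,_,_=grab('scene','c14');im3,_,_=grab('side','s14')
P=pts(d,p);z=P[...,2];X=P[...,0];Y=P[...,1]
reg=(X>.5)&(X<.65)&(Y>-.25)&(Y<-.02)
comp(P,reg&(z>.112)&(z<.124),'grip',3)
m=reg&(abs(z-.083)<.006)&(Y<-.085)
A=np.c_[X[m],Y[m],np.ones(m.sum())];c=np.linalg.lstsq(A,z[m],rcond=None)[0];print('slopes',c[:2],np.median(z[m]))
E
```

```text
[ 0.46029651 -0.06424053  0.19206771] [ 1.56007888 -0.47839846  0.53823129] 0.3375336245081382
grip 310 (array([555.4, -65.2]), array([11.9, 15.1]), 0.29) z [0.1136 0.1182 0.1197]
slopes [ 0.00618397 -0.001407  ] 0.08282428598281497
```

View pics/w14.png

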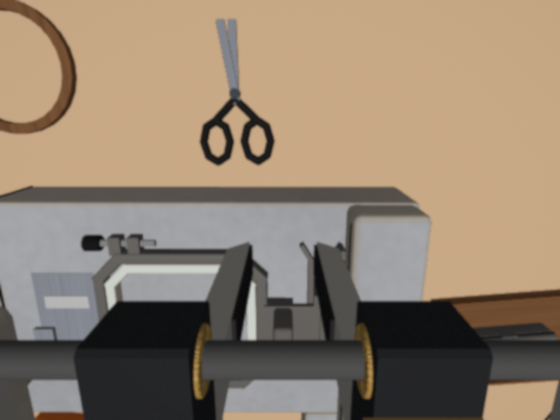

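View pics/s14.png

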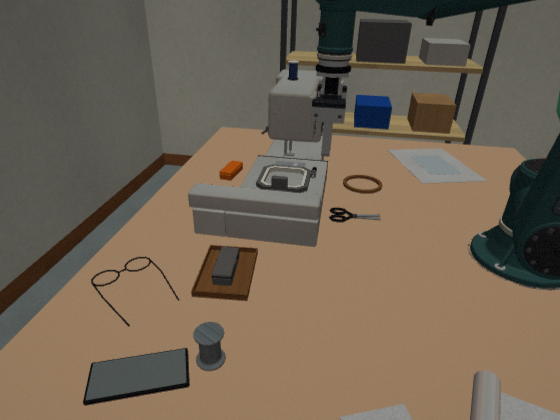

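>>> arm_command --pt "-1.5 -1.5 0.5 0 -0.12 0 3.2" --pt "-1.5 -1.5 0.5 0 -0.12 0 3.2" --pt "-1.5 -1.5 0.5 0 -0.12 0 3.2" --pt "-1.5 -1.5 0.5 0 -0.12 0 3.2" --pt "0 0 0 0 -0.12 0 3.2" --pt "0 0 0 0 0 0 3.2" --pt "0 0 0 0 0 0 3.2"

```text
time: 26.85
tool_pos: [0.3997, -0.1253, 0.21]
tcp_rot: [1.882, 1.878, 0.577]
ft_force: [1.1, 0.0, 0.1]
gripper_width: 0.337
```

```bash
python3 - <<'E'
from ms import *
im,d,p=grab('wrist','w15')
cv2.imwrite('pics/w15c.png',cv2.resize(im[160:310,180:420,::-1],None,fx=3.3,fy=3.3,interpolation=cv2.INTER_CUBIC))
P=pts(d,p);z=P[...,2];X=P[...,0];Y=P[...,1]
reg=(X>.5)&(X<.65)&(Y>-.25)&(Y<-.02)
comp(P,reg&(z>.112)&(z<.124)&(Y>-.08),'grip',3)
m=reg&(abs(z-.083)<.006)&(Y<-.085)
A=np.c_[X[m],Y[m],np.ones(m.sum())];c=np.linalg.lstsq(A,z[m],rcond=None)[0];print('slopes',c[:2],np.median(z[m]))
s=reg&(z>.081)&(z<.088)&(Y>-.04)&(Y<-.024)&(X<.56);print('tongue back x',np.percentile(X[s],[1,5,10]),s.sum())
im,d,p=load('side0')
P=pts(*[ (z:=np.load('s14.npz'))['d'],z]);im=z['im'];hsv=cv2.cvtColor(im,cv2.COLOR_RGB2HSV)
v,u=np.mgrid[:420,:560]
comp(P,(u>205)&(u<245)&(v>245)&(v<290)&(P[...,2]>.024)&(P[...,2]<.04),'box',3)
E
```

```text
grip 62 (array([553.2, -59.9]), array([12.2,  5.6]), 28.8) z [0.1128 0.1166 0.1192]
slopes [ 0.00051459 -0.002692  ] 0.08295189145333974
tongue back x [0.50816185 0.50987583 0.51370342] 268
box 602 (array([640.3, 183.7]), array([ 40.9, 102. ]), 5.71) z [0.0275 0.0315 0.033 ]
```

View pics/w15c.png

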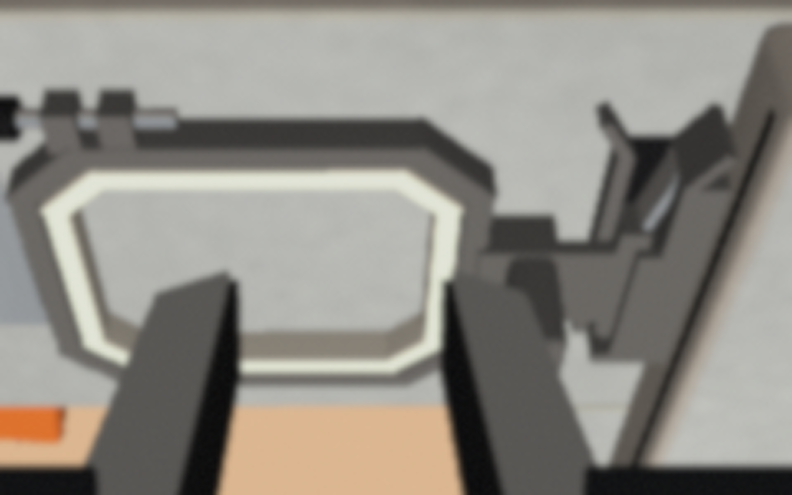

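```bash
python3 -c "
from bench import ticket;print(ticket.hand_in())"
```

```text
the job is handed in; nothing more can be done
None
```

The bobbin box is in the tray and the hoop is home in the carriage with the catch behind it. The job was handed in at about 27 s of the 64 s allowed, and no verdict is reported.

**Bobbin box:** I gripped it near its front end with the tool tilted about 35° and set it down before opening the fingers. The last camera check put its centre at (0.640, 0.184) m. That is within about 2 mm of the tray centre I had estimated, and it lay flat.

**Hoop:** I slid the tongue in from the front at bed height.
- **Catch pushed aside:** the arm felt up to about 7 N as the tongue pushed past it.
- **End stop:** the tongue stopped with the grip about 61 to 62 mm behind the slot mouth.
- **Catch engaged:** a gentle pull back met about 6 N, and I then seated the hoop again and let go. In the last wrist picture the leaf stands free in the slot in front of the tongue.
- **Flatness:** the frame slopes less than 0.003 rad in that picture.

**Disagreements and gaps:**
- Camera and arm readings of the hoop's sideways position differed by about 1.3 mm before insertion. The tongue still entered without side force.
- I estimated the head's left face about 75 mm too near the box at first. It only made the tilted grasp more cautious than needed.
- After release I could not see the whole grip from above, so its final position rests on the arm reading, about 60 mm behind the slot mouth.

The arm did not go near the hand hoop, spool or scissors; they look unmoved in the last pictures, though I did not measure them.

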